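# Lock the polishing wheels with retaining rings

## Task

Each steel retaining ring lying on the bench is to lock a polishing wheel: pull the orange snap cap off a spindle and put the cap in the grey tray, then, holding the ring pliers, spread the ring, slide it down over that shaft end and let it snap fully into the groove, flat on the hub. Fit every ring, one to a spindle, handling the rings only with the pliers; a spindle that gets no ring keeps its cap on. Finally hang the pliers back in their stand, and leave the black dish, the yellow tin and the brush where they are.

Things in the scene. Friction and masses are not known exactly. Their poses are not given: they have to be found in the camera images.
- spindle1_groove (a point): Fixed upright bench spindle carrying a black dished polishing wheel, 132 mm diameter. Point on its vertical axis where the middle of a seated ring comes, 4 mm above the flat hub top (hub 92 mm diameter, 90 mm above the bench). From the hub up: groove 11 mm high, 34 mm diameter, then steel shaft end 40 mm diameter, 15 mm high. z up.
- spindle2_groove (a point): Second spindle, same as the first. Its cap is the cap of the same number.
- spindle3_groove (a point): Third spindle, same as the first.
- cap1_knob (a point): Orange snap cap clipped on spindle 1. Point: centre of its upright round knob, 26 mm diameter, reaching 18 mm up and down, on a 56 mm disc; walls and sprung legs reach 47 mm below the point, their nibs caught in the groove. An upward pull of about 10 N unclips it; it is clear of the shaft after 30 mm. 70 g. Standing in the tray its point is 47 mm over the floor.
- cap2_knob (a point): Cap on spindle 2, same as cap 1.
- cap3_knob (a point): Cap on spindle 3, same as cap 1.
- ring1_mid (a point): Steel retaining ring lying flat, 8 mm thick, 68 mm long, 49 mm wide, 60 g; may be absent. Point: centre of its 35 mm opening, half-way up; x points to its two lugs, z is normal to the ring. Back piece: inner face at x=-17.5. Two sprung arms, hinged at x=-21.5, y=+-14, end in lugs. Each lug has a square eye through it, 12 x 12 mm, walls 4 mm, centred at x=32, y=+-12.5 when shut.
- ring2_mid (a point): Second ring, same as ring 1; may be absent. A ring passes the 40 mm shaft when its lugs are spread 15 to 18 mm each (about 4 N) and the shaft axis stands at x=+5.5, y=0 mm (within 2 mm) in the ring's frame. Hanging on the pliers its back may sag a few degrees.
- ring3_mid (a point): Third ring, same as ring 1; may be absent. Let go at the groove, a ring snaps in and moves forward (its +x) about 5 mm until centred on the shaft; drawing the pliers 5 mm that way as they are slackened helps. Then the pliers lift straight out of the eyes.
- pliers_grip (a point): Ring pliers, red handles, 151 mm long, 210 g, hanging pins down in the stand. Point midway between the two grips (red pads 28 mm along x, 26 mm tall, 10 mm thick, faces upright at 62 mm); z up, y is the line of squeezing, x the thin direction. Sprung: 67 mm over the grips at rest, about 30 mm at the stop (16 to 25 N). Levers turn on two geared pivots 65 mm below the point.
- pliers_pins (a point): Midway between the pin tips, 140 mm below the grip point. Pin centres: y=+-10 mm at rest, +-12.5 mm at 62 mm over the grips (fits the eyes of a shut ring), +-34 mm at the stop, which opens a ring just right. Pins 6 x 5 mm (x, y), 8 mm long, under shoulders 20 mm wide in x. They lean outward when spread, so a spread ring hangs on them.
- stand_grip (a point): Fixed to the stand: where the pliers' grip point is when they hang in it. Wooden block 110 mm square, top 80 mm below this point and 84 mm above the bench, slot 24 mm along x, 72 mm along y, 76 mm deep. The pliers hang with their x and y along these (either way round), a flange 56 x 40 mm (x, y), 80 mm below their grip point, lying on the top.
- tray_in (a point): Grey open tray for the caps, 250 x 160 mm outside (x, y), walls 4 mm thick and 30 mm high. The point is the centre of its inner floor, 4 mm above the bench.
- dish_a_mid (a point): Black dished bowl, 140 mm diameter, 45 mm high, point at its centre half-way up. Not part of the job.
- tin_center (a point): Yellow tin, 60 mm diameter, 60 mm high, point at its centre. Not part of the job.
- brush_grip (a point): Wooden brush 190 mm long lying on the bench; point in its handle. Not part of the job.

How it is judged:
By the outcome, as a careful person would: the job done as asked, in the order asked, and still so for the second after the job is handed in, with the robot touching nothing.
Of ring1, ring2, ring3 only 2 to 3 are there at a start; the rules pass over those that are not, and their reading is None.
At some moment in a run one of ring1, ring2, ring3 may be knocked a few centimetres aside while the robot is not near it.
It also fails if it takes over 210 s, if anything falls off the work surface, if the arm or the gripper's body presses on something with over 40 N, if the wrist force passes 120 N, or if a joint passes its speed limit or range.

## Robot

A 7-joint arm with a two-finger parallel gripper is mounted at the origin on the work surface. World frame = base frame: x ahead of the robot, y to its left, z up, the work surface at z = 0. Lengths are in m, angles in rad, forces in N, time in s.
With the tool pointing down it reaches from about 0.4 to 0.875 m from the base axis. Payload 19.3 kg.
Tool frame: the origin (TCP) lies midway between the tips of the shut fingers; the grasp point (between the pads) lies 19 mm behind it (arm.tcp_to_grasp is the distance from the TCP to the grasp point, in m); z points along the fingers, y is the direction in which the jaws open and shut (so a half turn about z gives the same grasp; the last joint's range is limited). The gripper opens to 85 mm and grips with 20 to 120 N. Pads are 22 mm wide; open, the fingers measure 114 mm over their backs; the gripper's body (76 mm by 85 mm) begins 54 mm behind the grasp point. The pads swing forward as they close: fully open they stand 13 mm farther back than shut.
Start: joints at [1.192, 0.521, -0.036, 1.599, 0.021, 1.021, -0.113], TCP at [0.19, -0.595, 0.231] pointing down, gripper open.
Joint ranges: [-2.91, 2.91], [-0.3, 2.13], [-1.5, 1.42], [0.17, 2.43], [-1.26, 4.41], [0.16, 1.93], [-2.52, 2.52]. Speed limits (rad/s): [1.89, 1.89, 2.39, 2.39, 3.01, 3.01, 3.01].

## Interface

Orientations are given as a rotation vector (axis times angle).
In Python, from station import arm gives the robot as it stands. The module is installed in compiled form; this text tells all that it offers.
- The arm moves only by the tool carry_out, never from a script. Its argument "steps" is a list of rows, each a list of 7 numbers: the shift along the world's x, y, z in m, then the turn, a rotation vector about the world's x, y, z in degrees, then the finger opening in m, from 0 to 0.0854. A call has 1 to 12 rows; each row is the pose to reach, as a shift and turn from the pose measured when the call began; what a row does not reach only later rows make up. A row lasts 1/10 s, in which the tool goes at most 50 mm and 8.59 degrees, less where a joint would pass 70% of its speed; a pose out of reach is approached as far as the arm can. A call with a gripper value outside its range is refused whole. The fingers move at their own pace and stop on an object; the grip force is fixed at half the most. Time passes only in rows, so rows that repeat a pose let the fingers close. It gives the time, the measured TCP pose, the force and the opening at its end, in the units of the state.
- arm.observe(): the state, without advancing time (a new reading comes with each control period).
- arm.get_image(name): name is "scene" or "top"; returns the picture (400x640x3 uint8, red, green, blue); there is no depth.
- arm.get_calibration(name): a dict with "K" (3x3 intrinsics, pixels), "R" (3x3) and "t" (3): a world point X has camera coordinates R X + t. Camera axes: x right, y down, z forward; pixel columns grow to the right and rows downward; lengths in m; the calibration is good to about 2 mm. A picture is of the moment at which its call begins. get_calibration takes no time and is no camera call.
- arm.finish_job(): hands the job in, once; it reports no verdict.
The state is a dict: "time_s": time; "joint_pos": joint angles; "qd": joint speeds; "joint_torque": joint torques, N m; "tcp_pos": TCP position; "tool_rot": TCP orientation; "contact_force": force on the tool from outside, world axes, zero at the start; "moment": the same for the moment, N m; "grip_width": finger opening in m.
Only numpy, scipy, OpenCV 4.12 (cv2) and the standard library are available. Lean on these libraries where they do the work, as an engineer would, in place of code of your own. Each camera call takes 0.05 s, during which the arm holds its last target. There are 200 camera calls.

## Working session

There is one attempt and no reset: what is moved stays moved. The work goes in short steps, Python scripts to look and compute and a tool call to move; the robot and the scene stay as the last step left them, time stands still between calls to the robot, and variables do not carry over. Pictures are saved under pics/ and viewed, about 12 in all and at most 16, crops included, and the job is handed in when it is done.

Besides the shell and the picture viewer there is one more tool, called after "Emit:" as name(argument=value, ...) on one line, values as JSON. carry_out: Moves the arm, as the interface text tells. Its arguments: {"type":"object","properties":{"steps":{"type":"array"}},"required":["steps"]}

```bash
mkdir -p pics; ls; python3 - <<'E'
from station import arm
import cv2,numpy as np
np.set_printoptions(precision=4,suppress=True)
print(arm.observe(), arm.tcp_to_grasp)
for n in("scene","top"):
    c=arm.get_calibration(n);print(n,c, -np.array(c['R']).T@np.array(c['t']))
    cv2.imwrite(f"pics/{n}0.png",arm.get_image(n)[:,:,::-1])
E
```

```text
pics
{'time_s': 0.0, 'joint_pos': array([ 1.1918,  0.522 , -0.0363,  1.6   ,  0.0211,  1.0211, -0.1128]), 'qd': array([-0.0005, -0.0001,  0.0005,  0.0001, -0.0009, -0.0006,  0.0004]), 'joint_torque': array([ -0.0007, -92.7103,   1.9797, -36.9933,   0.0178,   0.0082,
        -0.    ]), 'tcp_pos': array([ 0.1898, -0.5951,  0.2307]), 'tool_rot': array([-3.1031, -0.483 ,  0.0003]), 'contact_force': array([0.5082, 0.0956, 0.5061]), 'moment': array([-0.0001, -0.026 ,  0.008 ]), 'grip_width': 0.08514830920816367} 0.0187
scene {'K': array([[489.7326,   0.    , 321.865 ],
       [  0.    , 489.7326, 198.111 ],
       [  0.    ,   0.    ,   1.    ]]), 'R': array([[-0.8567,  0.5156,  0.0143],
       [ 0.4021,  0.6848, -0.6078],
       [-0.3232, -0.515 , -0.794 ]]), 't': array([ 0.5222, -0.1644,  1.5736])} [1.022  0.6536 1.142 ]
top {'K': array([[475.4858,   0.    , 327.3233],
       [  0.    , 475.4858, 197.9251],
       [  0.    ,   0.    ,   1.    ]]), 'R': array([[ 0.0165, -0.9995, -0.0252],
       [-0.9912, -0.013 , -0.1317],
       [ 0.1313,  0.0272, -0.991 ]]), 't': array([-0.0022,  0.6265,  1.3543])} [ 0.4431 -0.0309  1.4246]
```

View pics/scene0.png

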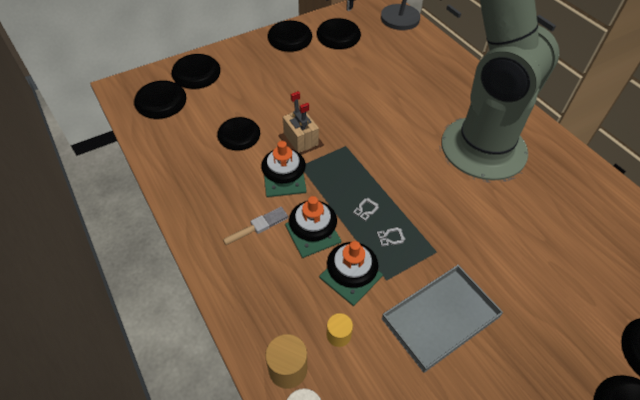

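View pics/top0.png

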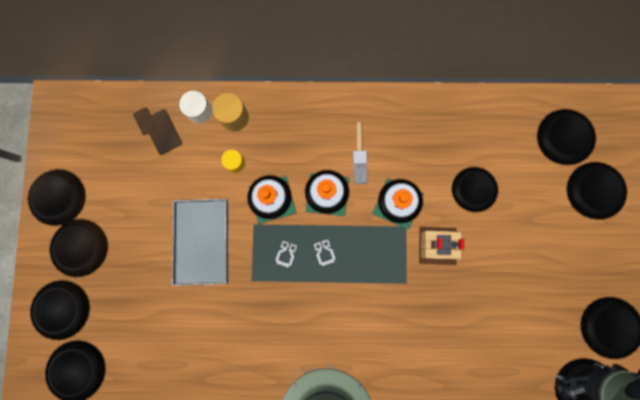

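```bash
cat > h.py <<'E'
import cv2,numpy as np
from station import arm
np.set_printoptions(precision=4,suppress=True)
C={n:{k:np.array(v) for k,v in arm.get_calibration(n).items()} for n in("scene","top")}
def proj(n,X):
    c=C[n];p=c['K']@(c['R']@np.array(X,float)+c['t']);return p[:2]/p[2]
def ray(n,uv):
    c=C[n];return -c['R'].T@c['t'], c['R'].T@np.linalg.solve(c['K'],[uv[0],uv[1],1])
def plane(n,uv,z):
    o,d=ray(n,uv);return o+d*(z-o[2])/d[2]
def tri(a,b):
    o1,d1=ray('scene',a);o2,d2=ray('top',b)
    s=np.linalg.lstsq(np.c_[d1,-d2],o2-o1,rcond=None)[0]
    p,q=o1+s[0]*d1,o2+s[1]*d2;return (p+q)/2,np.linalg.norm(p-q)
def grab(n,f=None):
    im=arm.get_image(n)[:,:,::-1].copy()
    if f:cv2.imwrite("pics/"+f,im)
    return im
def blobs(m,amin=15):
    k,l,s,c=cv2.connectedComponentsWithStats(m.astype(np.uint8),connectivity=8)
    return [(c[i],s[i]) for i in range(1,k) if s[i][4]>=amin]
def crop(im,x0,x1,y0,y1,f,s=4):
    cv2.imwrite("pics/"+f,cv2.resize(im[y0:y1,x0:x1],None,fx=s,fy=s,interpolation=cv2.INTER_CUBIC))
E
python3 - <<'E'
from h import *
for n in("scene","top"):
    im=cv2.imread(f"pics/{n}0.png");h=cv2.cvtColor(im,cv2.COLOR_BGR2HSV);H,S,V=cv2.split(h)
    print(n)
    for nm,m in(("orange",(H>4)&(H<13)&(S>200)&(V>150)),("red",((H<4)|(H>175))&(S>180)&(V>80)),("yellow",(H>20)&(H<30)&(S>200)&(V>150))):
        for c,s in blobs(m): print(nm,c,s, plane(n,c,.14)if nm=="orange" else '')
im=cv2.imread("pics/top0.png");g=im.min(2)
sub=(g>120);sub[:228]=0;sub[282:]=0;sub[:,:255]=0;sub[:,405:]=0
for c,s in blobs(sub,10):
    print("ring",c,s,plane("top",c,.004))
a=cv2.resize(im[175:285,240:400],None,fx=5,fy=5,interpolation=cv2.INTER_CUBIC)[:, :790]
b=cv2.imread("pics/scene0.png")
cv2.imwrite("pics/a.png",a)
cv2.imwrite("pics/c.png",cv2.resize(im[180:290,410:510],None,fx=5,fy=5,interpolation=cv2.INTER_CUBIC))
E
```

```text
scene
red [295.2241  95.7414] [291  92   9   9  58] 
red [304.2623 107.5082] [300 103   9  10  61] 
top
orange [327.0526 190.8421] [323 188   8   6  19] [0.6329 0.0054 0.14  ]
orange [268.0645 195.0645] [264 191   8   8  31] [0.6191 0.1667 0.14  ]
orange [401.3158 200.3684] [398 197   8   6  19] [ 0.6093 -0.1966  0.14  ]
red [439.4865 242.8649] [438 238   4  10  37] 
red [460.6571 244.0571] [459 240   5   9  35] 
yellow [231.4907 159.7733] [222 150  20  22 322] 
ring [285.7016 253.7636] [275 241  22  27 258] [0.4622 0.1292 0.004 ]
ring [324.0738 252.1292] [314 240  22  26 271] [0.4689 0.015  0.004 ]
```

View pics/a.png

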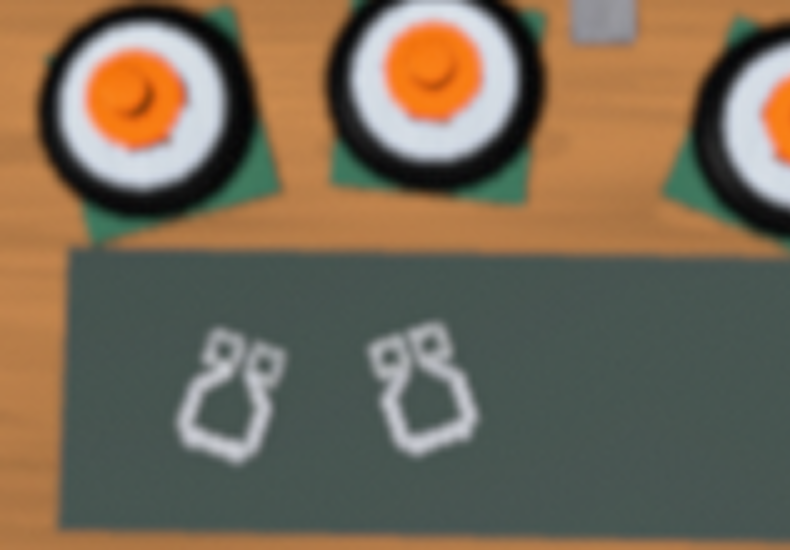

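View pics/c.png

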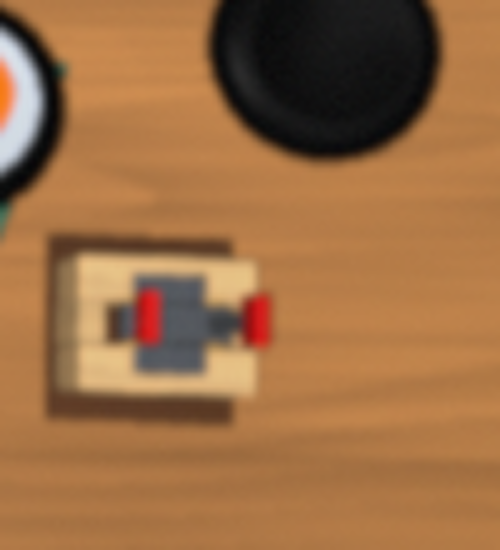

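```bash
cat >> h.py <<'E'
def holes(im,x0,x1,y0,y1,z,n="top",th=105,s=10):
    """dark holes inside bright parts; returns world points and area (px^2)"""
    g=cv2.resize(im[y0:y1,x0:x1].min(2),None,fx=s,fy=s,interpolation=cv2.INTER_CUBIC)
    cs,hi=cv2.findContours((g>th).astype(np.uint8),cv2.RETR_CCOMP,cv2.CHAIN_APPROX_NONE)
    out=[]
    for c,h in zip(cs,hi[0] if hi is not None else []):
        M=cv2.moments(c)
        if h[3]>=0 and M['m00']>60:
            uv=np.array([M['m10'],M['m01']])/M['m00'];uv=(uv+.5)/s-.5+[x0,y0]
            out.append((uv,plane(n,uv,z)[:2],M['m00']/s/s))
    return out
def ell(m,n,z):
    cs,_=cv2.findContours(m.astype(np.uint8),cv2.RETR_EXTERNAL,cv2.CHAIN_APPROX_NONE)
    return [(cv2.fitEllipse(cv2.convexHull(c)),plane(n,cv2.fitEllipse(cv2.convexHull(c))[0],z)) for c in cs if len(c)>40]
E
python3 - <<'E'
from h import *
im=cv2.imread("pics/top0.png")
for th in(95,110,125):print(th,*holes(im,262,360,232,276,.008,th=th),sep="\n")
h=cv2.cvtColor(im,cv2.COLOR_BGR2HSV)
# hub white incl cap: not black wheel
m=((h[...,1]<60)&(h[...,2]>130));m[:165]=0;m[228:]=0;m[:,:240]=0;m[:,430:]=0
for e,p in ell(m,"top",.090):print("hub",e,p)
H,S,V=cv2.split(h);m=(H<16)&(S>200)&(V>190);m[:165]=0;m[228:]=0
for e,p in ell(m,"top",.119):print("cap disc",e,p)
im2=cv2.imread("pics/scene0.png");h=cv2.cvtColor(im2,cv2.COLOR_BGR2HSV)
m=((h[...,1]<60)&(h[...,2]>130));m[:140]=0;m[300:]=0;m[:,:250]=0;m[:,385:]=0
m=cv2.morphologyEx(m.astype(np.uint8),cv2.MORPH_OPEN,np.ones((2,2)))
for e,p in ell(m,"scene",.090):
  if max(e[1])>25:print("hub scene",e,p)
for a,b in(((295.22,95.74),(439.49,242.86)),((295.22,95.74),(460.66,244.06)),((304.26,107.5),(439.49,242.86)),((304.26,107.5),(460.66,244.06))):print(tri(a,b))
print("pads top at .177",plane("top",(439.49,242.86),.177),plane("top",(460.66,244.06),.177))
H,S,V=cv2.split(cv2.cvtColor(im,cv2.COLOR_BGR2HSV))
m=(S<45)&(V>90)&(V<190);m[:195]=0;m[290:]=0;m[:,:165]=0;m[:,235:]=0
for e in [cv2.minAreaRect(c) for c in cv2.findContours(m.astype(np.uint8),0,2)[0] if len(c)>10]:print("tray",e,plane("top",e[0],.03))
E
```

```text
95
(array([284.8596, 256.3052]), array([0.4546, 0.131 ]), 86.615)
(array([292.4202, 247.5695]), array([0.4807, 0.1092]), 2.8)
(array([284.4018, 244.6565]), array([0.489 , 0.1333]), 2.75)
(array([324.9509, 254.9167]), array([0.4606, 0.0122]), 89.905)
(array([317.5131, 245.9824]), array([0.4866, 0.0347]), 2.46)
(array([325.4839, 243.4155]), array([0.4946, 0.0112]), 2.295)
110
(array([284.9095, 256.2122]), array([0.4549, 0.1309]), 99.46000000000001)
(array([292.4521, 247.527 ]), array([0.4809, 0.1091]), 5.7)
(array([284.4173, 244.6055]), array([0.4891, 0.1333]), 5.5649999999999995)
(array([324.9498, 254.8712]), array([0.4608, 0.0122]), 102.53)
(array([317.5441, 245.9786]), array([0.4866, 0.0346]), 4.985)
(array([325.5098, 243.4195]), array([0.4945, 0.0111]), 4.970000000000001)
125
(array([284.982 , 256.0271]), array([0.4554, 0.1307]), 112.80999999999999)
(array([292.4948, 247.4833]), array([0.481, 0.109]), 9.155)
(array([284.4235, 244.5562]), array([0.4893, 0.1333]), 8.845)
(array([324.9266, 254.7806]), array([0.461 , 0.0123]), 114.8)
(array([317.5555, 245.9808]), array([0.4866, 0.0346]
[... 1175 characters left out ...]
258499145507812, 33.93218231201172), 91.45203399658203) [0.6442 0.0123 0.09  ]
hub scene ((283.6085205078125, 161.50399780273438), (23.314804077148438, 31.253416061401367), 88.18598937988281) [ 0.6202 -0.1974  0.09  ]
(array([ 0.5063, -0.2934,  0.209 ]), np.float64(0.03247837231956547))
(array([ 0.4938, -0.3486,  0.1658]), np.float64(0.0028205869347720813))
(array([ 0.4954, -0.2934,  0.1634]), np.float64(0.0009326132740870717))
(array([ 0.4824, -0.349 ,  0.1192]), np.float64(0.0313480793105654))
pads top at .177 [ 0.4945 -0.2903  0.177 ] [ 0.4922 -0.3448  0.177 ]
tray ((199.71023559570312, 241.5225067138672), (54.429500579833984, 85.67679595947266), 0.7538483738899231) [0.4935 0.381  0.03  ]
```

Emit:
carry_out(steps=[[0, 0, 0.05, 0, 0, 0, 0.085], [0.2, 0.35, 0.08, 0, 0, -17.7, 0.085], [0.434, 0.77, 0.08, 0, 0, -17.7, 0.085], [0.434, 0.77, 0.08, 0, 0, -17.7, 0.085], [0.434, 0.77, 0.08, 0, 0, -17.7, 0.085], [0.434, 0.77, 0.08, 0, 0, -17.7, 0.085], [0.434, 0.77, 0.08, 0, 0, -17.7, 0.085], [0.434, 0.77, 0.08, 0, 0, -17.7, 0.085], [0.434, 0.77, 0.08, 0, 0, -17.7, 0.085], [0.434, 0.77, 0.08, 0, 0, -17.7, 0.085], [0.434, 0.77, 0.08, 0, 0, -17.7, 0.085], [0.434, 0.77, 0.08, 0, 0, -17.7, 0.085]])

```text
time_s: 1.3
tcp_pos: [0.4596, -0.1157, 0.3004]
tool_rot: [-3.141, 0.001, -0.0]
contact_force: [2.3, -0.9, 0.5]
grip_width: 0.0851
```

Emit:
carry_out(steps=[[0.165, 0.2905, -0.05, 0, 0, 0, 0.06], [0.165, 0.2905, -0.05, 0, 0, 0, 0.06], [0.165, 0.2905, -0.05, 0, 0, 0, 0.06], [0.165, 0.2905, -0.05, 0, 0, 0, 0.06], [0.165, 0.2905, -0.05, 0, 0, 0, 0.06], [0.165, 0.2905, -0.05, 0, 0, 0, 0.06], [0.165, 0.2905, -0.05, 0, 0, 0, 0.06], [0.165, 0.2905, -0.05, 0, 0, 0, 0.06], [0.165, 0.2905, -0.05, 0, 0, 0, 0.06], [0.165, 0.2905, -0.05, 0, 0, 0, 0.06]])

```text
time_s: 2.3
tcp_pos: [0.6245, 0.1736, 0.2504]
tool_rot: [-3.141, 0.002, 0.0]
contact_force: [-0.6, -0.1, 0.1]
grip_width: 0.06
```

```bash
python3 - <<'E'
from h import *
s=grab("scene","s1.png");t=grab("top","t1.png")
a=cv2.resize(s[120:320,230:430],None,fx=2.9,fy=2.9,interpolation=3)
cv2.imwrite("pics/v1.png",a)
print(arm.observe()['tcp_pos'])
h=cv2.cvtColor(s,cv2.COLOR_BGR2HSV);H,S,V=cv2.split(h)
for c,b in blobs((H<14)&(S>170)&(V>120)&(V<255),30):print(c,b)
for p in((.624,.1745,.137),(.642,.009,.137),(.6175,-.202,.137)):
  print(proj("scene",p),proj("scene",np.array(p)+[0,0,.018]))
E
```

```text
[0.6246 0.1734 0.2508]
[282.4801 152.2996] [273 141  19  25 277]
[313.0475 208.0063] [303 196  21  26 316]
[354.0907 253.017 ] [343 241  22  25 353]
[355.0852 249.3472] [355.6032 245.3562]
[313.5891 204.6231] [313.5951 200.3719]
[282.8877 148.8686] [282.5694 144.3951]
```

View pics/v1.png

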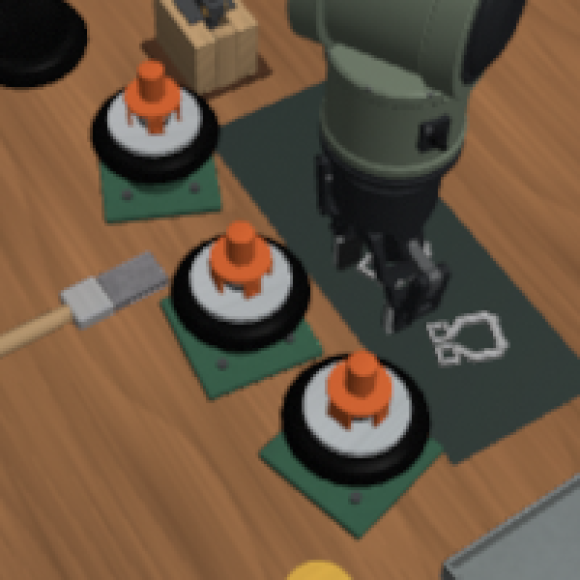

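Emit:
carry_out(steps=[[0, 0.001, -0.04, 0, 0, 0, 0.06], [0, 0.001, -0.08, 0, 0, 0, 0.06], [0, 0.001, -0.11, 0, 0, 0, 0.06], [0, 0.001, -0.122, 0, 0, 0, 0.06], [0, 0.001, -0.122, 0, 0, 0, 0.06], [0, 0.001, -0.122, 0, 0, 0, 0.0], [0, 0.001, -0.122, 0, 0, 0, 0.0], [0, 0.001, -0.122, 0, 0, 0, 0.0], [0, 0.001, -0.122, 0, 0, 0, 0.0], [0, 0.001, -0.122, 0, 0, 0, 0.0], [0, 0.001, -0.122, 0, 0, 0, 0.0], [0, 0.001, -0.122, 0, 0, 0, 0.0]])

```text
time_s: 3.6
tcp_pos: [0.6255, 0.1746, 0.1307]
tool_rot: [-3.141, 0.003, -0.005]
contact_force: [-2.3, -0.8, 8.7]
grip_width: 0.0243
```

Emit:
carry_out(steps=[[0, 0, 0.02, 0, 0, 0, 0.0], [0, 0, 0.05, 0, 0, 0, 0.0], [0, 0, 0.09, 0, 0, 0, 0.0], [-0.03, 0.04, 0.1, 0, 0, 0, 0.0], [-0.07, 0.206, 0.1, 0, 0, 0, 0.0], [-0.07, 0.206, 0.1, 0, 0, 0, 0.0], [-0.07, 0.206, 0.1, 0, 0, 0, 0.0], [-0.07, 0.206, 0.1, 0, 0, 0, 0.0], [-0.07, 0.206, 0.05, 0, 0, 0, 0.0], [-0.07, 0.206, 0.0, 0, 0, 0, 0.0], [-0.07, 0.206, -0.05, 0, 0, 0, 0.0], [-0.07, 0.206, -0.07, 0, 0, 0, 0.0]])

```text
time_s: 4.8
tcp_pos: [0.554, 0.3795, 0.057]
tool_rot: [3.14, -0.002, -0.0]
contact_force: [0.0, -0.8, -0.6]
grip_width: 0.0243
```

```bash
python3 - <<'E'
from h import *
s=grab("scene","s2.png");print(arm.observe()['tcp_pos'],arm.observe()['contact_force'])
H,S,V=cv2.split(cv2.cvtColor(s,cv2.COLOR_BGR2HSV))
for c,b in blobs((H<14)&(S>170)&(V>120),30):print(c,b)
E
```

```text
[0.5535 0.3792 0.0556] [-2.7859 -1.8201 -3.686 ]
[282.4909 152.2727] [273 141  19  25 275]
[313.0545 208.0224] [303 196  21  26 312]
[425.1176 313.7451] [422 309   7  11  51]
[421.0247 324.2654] [413 312  22  20 162]
```

Emit:
carry_out(steps=[[0, 0, -0.007, 0, 0, 0, 0.0], [0, 0, -0.011, 0, 0, 0, 0.0], [0, 0, -0.011, 0, 0, 0, 0.0], [0, 0, -0.011, 0, 0, 0, 0.06], [0, 0, -0.011, 0, 0, 0, 0.06], [0, 0, -0.011, 0, 0, 0, 0.06], [0, 0, 0.03, 0, 0, 0, 0.06], [0, 0, 0.08, 0, 0, 0, 0.06], [0, 0, 0.13, 0, 0, 0, 0.06], [0, 0, 0.18, 0, 0, 0, 0.06], [0.03, -0.1, 0.195, 0, 0, 0, 0.06], [0.05, -0.15, 0.195, 0, 0, 0, 0.06]])

```text
time_s: 6.05
tcp_pos: [0.5843, 0.285, 0.2488]
tool_rot: [3.141, 0.002, 0.002]
contact_force: [1.8, -1.1, -1.6]
grip_width: 0.0599
```

Emit:
carry_out(steps=[[0.0585, -0.2755, 0, 0, 0, 0, 0.06], [0.0585, -0.2755, 0, 0, 0, 0, 0.06], [0.0585, -0.2755, 0, 0, 0, 0, 0.06], [0.0585, -0.2755, 0, 0, 0, 0, 0.06], [0.0585, -0.2755, 0, 0, 0, 0, 0.06], [0.0585, -0.2755, 0, 0, 0, 0, 0.06], [0.0585, -0.2755, 0, 0, 0, 0, 0.06], [0.0585, -0.2755, -0.04, 0, 0, 0, 0.06], [0.0585, -0.2755, -0.08, 0, 0, 0, 0.06], [0.0585, -0.2755, -0.11, 0, 0, 0, 0.06], [0.0585, -0.2755, -0.117, 0, 0, 0, 0.06], [0.0585, -0.2755, -0.117, 0, 0, 0, 0.06]])

```text
time_s: 7.25
tcp_pos: [0.6426, 0.0101, 0.1317]
tool_rot: [3.141, 0.003, 0.001]
contact_force: [-0.1, -0.2, 1.1]
grip_width: 0.0599
```

Emit:
carry_out(steps=[[0, 0, 0, 0, 0, 0, 0], [0, 0, 0, 0, 0, 0, 0], [0, 0, 0, 0, 0, 0, 0], [0, 0, 0, 0, 0, 0, 0], [0, 0, 0, 0, 0, 0, 0], [0, 0, 0, 0, 0, 0, 0], [0, 0, 0.02, 0, 0, 0, 0], [0, 0, 0.05, 0, 0, 0, 0], [0, 0, 0.09, 0, 0, 0, 0], [0, 0, 0.11, 0, 0, 0, 0]])

```text
time_s: 8.25
tcp_pos: [0.6436, 0.0102, 0.2459]
tool_rot: [3.141, 0.003, 0.008]
contact_force: [0.3, -0.4, -0.7]
grip_width: 0.0239
```

Emit:
carry_out(steps=[[-0.2, 0.37, 0, 0, 0, 0, 0], [-0.2, 0.37, 0, 0, 0, 0, 0], [-0.2, 0.37, 0, 0, 0, 0, 0], [-0.2, 0.37, 0, 0, 0, 0, 0], [-0.2, 0.37, 0, 0, 0, 0, 0], [-0.2, 0.37, 0, 0, 0, 0, 0], [-0.2, 0.37, 0, 0, 0, 0, 0], [-0.2, 0.37, 0, 0, 0, 0, 0], [-0.2, 0.37, 0, 0, 0, 0, 0], [-0.2, 0.37, -0.03, 0, 0, 0, 0], [-0.2, 0.37, -0.08, 0, 0, 0, 0], [-0.2, 0.37, -0.13, 0, 0, 0, 0]])

```text
time_s: 9.45
tcp_pos: [0.4441, 0.3809, 0.1161]
tool_rot: [-3.14, -0.003, -0.012]
contact_force: [1.4, 1.4, -0.9]
grip_width: 0.0243
```

Emit:
carry_out(steps=[[0, 0, -0.045, 0, 0, 0, 0], [0, 0, -0.065, 0, 0, 0, 0], [0, 0, -0.07, 0, 0, 0, 0], [0, 0, -0.07, 0, 0, 0, 0], [0, 0, -0.07, 0, 0, 0, 0]])

```text
time_s: 9.95
tcp_pos: [0.4446, 0.3815, 0.0474]
tool_rot: [-3.138, -0.003, -0.014]
contact_force: [0.2, -0.3, -0.3]
grip_width: 0.0241
```

Emit:
carry_out(steps=[[0, 0, -0.002, 0, 0, 0, 0], [0, 0, -0.002, 0, 0, 0, 0.06], [0, 0, -0.002, 0, 0, 0, 0.06], [0, 0, -0.002, 0, 0, 0, 0.06], [0, 0, 0.03, 0, 0, 0, 0.06], [0, 0, 0.08, 0, 0, 0, 0.06], [0, 0, 0.13, 0, 0, 0, 0.085], [0, 0, 0.18, 0, 0, 0, 0.085], [0, -0.05, 0.23, 0, 0, 0, 0.085], [0, -0.1, 0.23, 0, 0, 0, 0.085], [0, -0.15, 0.23, 0, 0, 0, 0.085], [0, -0.2, 0.23, 0, 0, 0, 0.085]])

```text
time_s: 11.15
tcp_pos: [0.4444, 0.1957, 0.2779]
tool_rot: [-3.138, -0.004, -0.016]
contact_force: [0.9, 0.4, 0.4]
grip_width: 0.0852
```

Emit:
carry_out(steps=[[0.05, -0.48, 0.01, 0, 0, 0, 0.085], [0.05, -0.48, 0.01, 0, 0, 0, 0.085], [0.05, -0.48, 0.01, 0, 0, 0, 0.085], [0.05, -0.48, 0.01, 0, 0, 0, 0.085], [0.05, -0.48, 0.01, 0, 0, 0, 0.085], [0.05, -0.48, 0.01, 0, 0, 0, 0.085], [0.05, -0.48, 0.01, 0, 0, 0, 0.085], [0.05, -0.48, 0.01, 0, 0, 0, 0.085], [0.05, -0.48, 0.01, 0, 0, 0, 0.085], [0.05, -0.48, 0.01, 0, 0, 0, 0.085], [0.05, -0.48, 0.01, 0, 0, 0, 0.085], [0.05, -0.48, 0.01, 0, 0, 0, 0.085]])

```text
time_s: 12.35
tcp_pos: [0.4941, -0.2846, 0.2876]
tool_rot: [-3.137, -0.002, -0.015]
contact_force: [0.0, 0.6, 0.2]
grip_width: 0.0853
```

```bash
python3 - <<'E'
from h import *
s=grab("scene","s3.png");t=grab("top","t3.png");print(arm.observe()['tcp_pos'],arm.observe()['tool_rot'],arm.observe()['time_s'])
a=cv2.resize(s[60:160,240:360],None,fx=5,fy=5,interpolation=3)
b=cv2.resize(s[200:380,340:520],None,fx=500/180,fy=500/180,interpolation=3)
cv2.imwrite("pics/v3.png",cv2.resize(np.hstack([a,b]),None,fx=.72,fy=.72))
H,S,V=cv2.split(cv2.cvtColor(s,cv2.COLOR_BGR2HSV))
for c,x in blobs(((H<5)|(H>175))&(S>170)&(V>80),20):print(c,x)
for th in(105,120):print(th,*holes(t,262,360,232,276,.008,th=th),sep="\n")
E
```

```text
[ 0.4945 -0.2832  0.2879] [-3.137  -0.0053 -0.0159] 12.45
[295.2419  95.7581] [291  92   9  10  62]
[304.254  107.4286] [300 103   9  10  63]
105
(array([284.887, 256.266]), array([0.4547, 0.1309]), 94.02000000000001)
(array([292.4475, 247.5225]), array([0.4809, 0.1091]), 4.43)
(array([284.3967, 244.6592]), array([0.489 , 0.1334]), 4.215)
(array([324.9537, 254.8987]), array([0.4607, 0.0122]), 97.10499999999999)
(array([317.5396, 245.9696]), array([0.4866, 0.0346]), 3.7399999999999998)
(array([325.516 , 243.4081]), array([0.4946, 0.0111]), 3.815)
120
(array([284.9495, 256.1104]), array([0.4552, 0.1308]), 106.78)
(array([292.4731, 247.5013]), array([0.4809, 0.1091]), 7.545)
(array([284.4166, 244.5973]), array([0.4892, 0.1333]), 7.305)
(array([324.9388, 254.8249]), array([0.4609, 0.0122]), 109.21)
(array([317.5682, 245.9721]), array([0.4866, 0.0346]), 6.34)
(array([325.5333, 243.4286]), array([0.4945, 0.011 ]), 6.625)
```

View pics/v3.png

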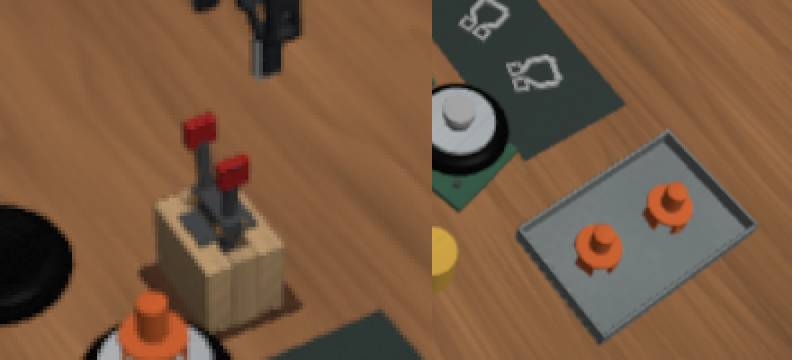

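Emit:
carry_out(steps=[[-0.001, -0.0355, 0, 0, 0, -2.5, 0.0853], [-0.001, -0.0355, -0.04, 0, 0, -2.5, 0.0853], [-0.001, -0.0355, -0.08, 0, 0, -2.5, 0.0853], [-0.001, -0.0355, -0.11, 0, 0, -2.5, 0.0853], [-0.001, -0.0355, -0.135, 0, 0, -2.5, 0.0853], [-0.001, -0.0355, -0.148, 0, 0, -2.5, 0.0853], [-0.001, -0.0355, -0.148, 0, 0, -2.5, 0.0853], [-0.001, -0.0355, -0.148, 0, 0, -2.5, 0.062], [-0.001, -0.0355, -0.148, 0, 0, -2.5, 0.062], [-0.001, -0.0355, -0.148, 0, 0, -2.5, 0.062], [-0.001, -0.0355, -0.148, 0, 0, -2.5, 0.062], [-0.001, -0.0355, -0.148, 0, 0, -2.5, 0.062]])

```text
time_s: 13.65
tcp_pos: [0.4944, -0.32, 0.1423]
tool_rot: [-3.139, 0.064, -0.021]
contact_force: [-2.0, -2.8, 9.9]
grip_width: 0.0622
```

```bash
python3 - <<'E'
from h import *
s=grab("scene","s4.png");o=arm.observe();print(o['tcp_pos'],o['grip_width'],o['contact_force'],o['moment'])
H,S,V=cv2.split(cv2.cvtColor(s,cv2.COLOR_BGR2HSV))
for c,x in blobs(((H<5)|(H>175))&(S>170)&(V>80),8):print(c,x)
cv2.imwrite("pics/v4.png",cv2.resize(s[50:170,240:370],None,fx=5,fy=5,interpolation=3))
E
```

```text
[ 0.4944 -0.32    0.1423] 0.06251290966061827 [-1.2538 -2.7626  9.3117] [-0.6792  0.3993  0.0819]
[294.7917  96.5   ] [292  92   8  10  48]
```

View pics/v4.png

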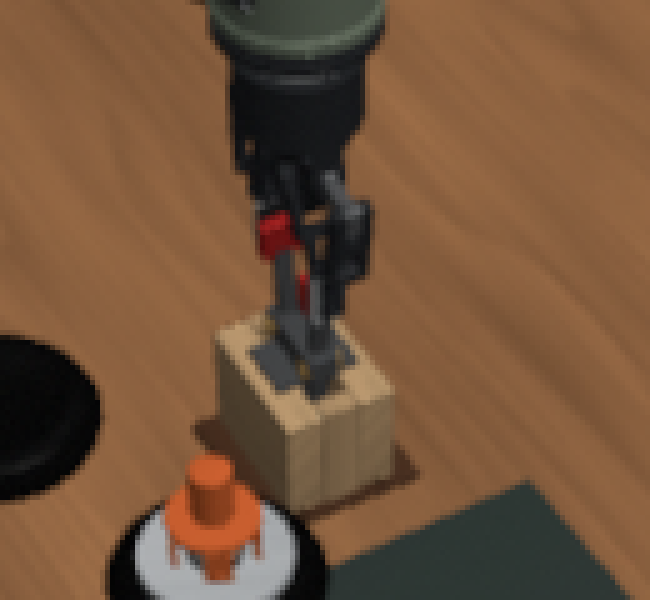

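Emit:
carry_out(steps=[[0, 0, 0.02, 0, 0, 0, 0.062], [0, 0, 0.05, 0, 0, 0, 0.062], [0, 0, 0.09, 0, 0, 0, 0.062], [0, 0, 0.13, 0, 0, 0, 0.062], [-0.002, 0.04, 0.13, 0, 0, 5, 0.062], [-0.004, 0.08, 0.13, 0, 0, 10, 0.062], [-0.004, 0.12, 0.13, 0, 0, 15, 0.062], [-0.004, 0.16, 0.13, 0, 0, 20.9, 0.062], [-0.004, 0.21, 0.13, 0, 0, 20.9, 0.062], [-0.004, 0.26, 0.13, 0, 0, 20.9, 0.062], [-0.004, 0.31, 0.13, 0, 0, 20.9, 0.062], [-0.004, 0.343, 0.13, 0, 0, 20.9, 0.062]])

```text
time_s: 14.9
tcp_pos: [0.4902, 0.0265, 0.2737]
tool_rot: [-3.095, -0.51, -0.024]
contact_force: [0.6, -1.2, -1.8]
grip_width: 0.0624
```

Emit:
carry_out(steps=[[0, 0, -0.04, 0, 0, 0, 0.062], [0, 0, -0.08, 0, 0, 0, 0.062], [0, 0, -0.115, 0, 0, 0, 0.062], [0, 0, -0.115, 0, 0, 0, 0.062], [0, 0, -0.115, 0, 0, 0, 0.062]])

```text
time_s: 15.4
tcp_pos: [0.4907, 0.0265, 0.1601]
tool_rot: [-3.095, -0.51, -0.025]
contact_force: [0.6, -0.2, -1.3]
grip_width: 0.0619
```

```bash
python3 - <<'E'
from h import *
s=grab("scene","s5.png");t=grab("top","t5.png");o=arm.observe();print(o['tcp_pos'],o['tool_rot'],o['grip_width'],o['contact_force'],o['time_s'])
p=o['tcp_pos']
for q in((.4866,.0346,.008),(.4945,.0111,.008),(p[0],p[1],p[2]-.118)):print(proj("scene",q))
a=cv2.resize(s[165:235,330:400],None,fx=8,fy=8,interpolation=3)
b=cv2.resize(t[215:285,285:355],None,fx=4,fy=4,interpolation=3)
b=np.vstack([b,np.zeros_like(b)])
cv2.imwrite("pics/v5.png",np.hstack([a,b])[:, :800])
for th in(105,):print(th,*holes(s,325,425,180,260,.008,n="scene",th=th),sep="\n")
E
```

```text
[0.4914 0.0266 0.1609] [-3.095  -0.5094 -0.0288] 0.0621279829675369 [-0.4351  0.0521 -2.1082] 15.5
[365.2462 215.7405]
[358.3525 211.1078]
[363.2654 207.1817]
105
(array([384.045 , 241.4288]), array([0.4906, 0.1322]), 12.620000000000001)
(array([381.2746, 234.1077]), array([0.4833, 0.1088]), 12.155)
(array([393.3507, 235.6818]), array([0.4575, 0.13  ]), 122.53)
(array([357.5254, 211.0934]), array([0.4965, 0.0099]), 10.905)
(array([364.4046, 215.6304]), array([0.4885, 0.0331]), 10.26)
```

View pics/v5.png

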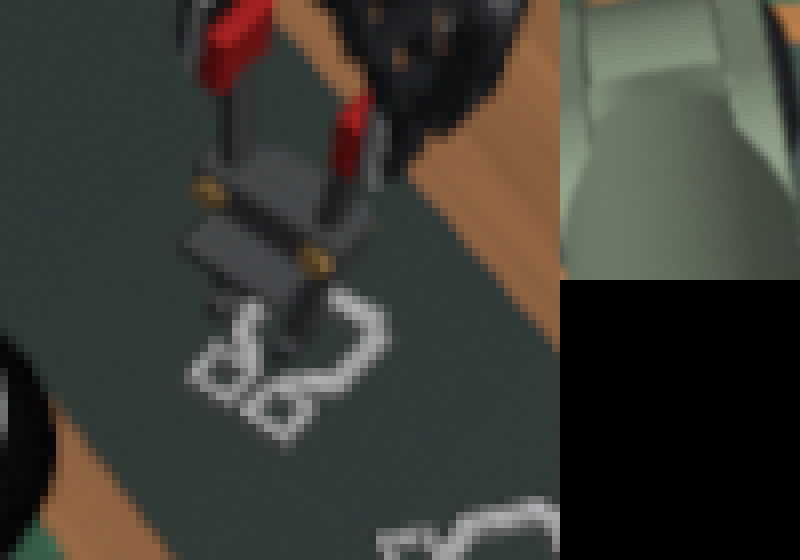

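```bash
python3 - <<'E'
from h import *
s=cv2.imread("pics/s5.png")
a=cv2.resize(s[185:225,340:385],None,fx=16,fy=16,interpolation=3).astype(float)
a=np.clip((a-15)*2.6,0,255).astype(np.uint8)
cv2.imwrite("pics/v6.png",a)
E
```

```text
(no output)
```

View pics/v6.png

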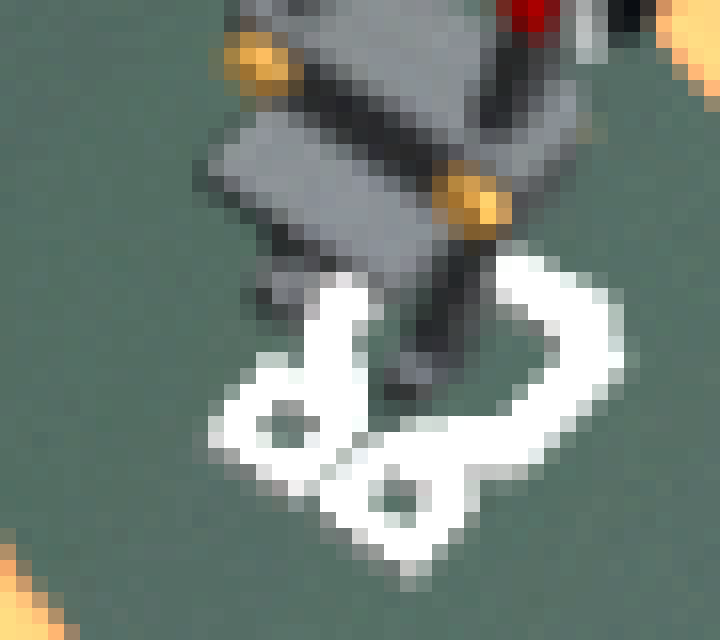

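```bash
python3 - <<'E'
from h import *
for z in(.040,.043,.046):
    a=plane("scene",(360.9,206.2),z);print(z,a, np.array([.4925,.0215])-a[:2])
E
```

```text
0.04 [0.4938 0.0187 0.04  ] [-0.0013  0.0028]
0.043 [0.4952 0.0204 0.043 ] [-0.0027  0.0011]
0.046 [0.4967 0.0222 0.046 ] [-0.0042 -0.0007]
```

Emit:
carry_out(steps=[[0, -0.0015, -0.01, 0, 0.9, 0, 0.062], [0, -0.0015, -0.02, 0, 0.9, 0, 0.062], [0, -0.0015, -0.028, 0, 0.9, 0, 0.062], [0, -0.0015, -0.028, 0, 0.9, 0, 0.062], [0, -0.0015, -0.028, 0, 0.9, 0, 0.062]])

```text
time_s: 16.0
tcp_pos: [0.4912, 0.0251, 0.1327]
tool_rot: [-3.093, -0.509, -0.003]
contact_force: [-0.4, -0.1, -2.0]
grip_width: 0.0621
```

```bash
python3 - <<'E'
from h import *
s=grab("scene","s7.png");o=arm.observe();print(o['tcp_pos'],o['tool_rot'],o['grip_width'],o['contact_force'],o['time_s'])
p=o['tcp_pos'];print(proj("scene",(p[0],p[1],p[2]-.118)))
a=cv2.resize(s[185:225,340:385],None,fx=16,fy=16,interpolation=3).astype(float)
a=np.clip((a-15)*2.6,0,255).astype(np.uint8)
cv2.imwrite("pics/v7.png",a)
E
```

```text
[0.4914 0.0251 0.1329] [-3.0926 -0.5089 -0.0042] 0.06264027427006513 [ 0.426   0.0932 -1.9889] 16.05
[362.1779 212.669 ]
```

View pics/v7.png

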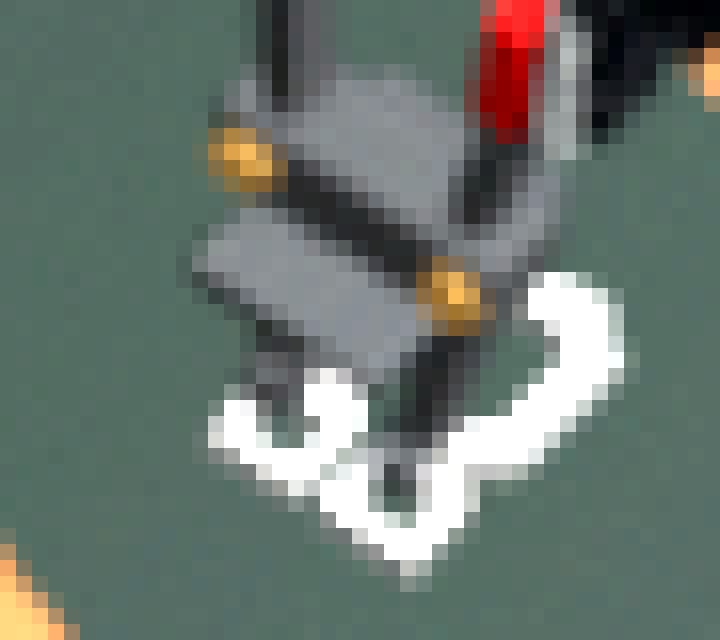

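Emit:
carry_out(steps=[[-0.0012, -0.0018, 0, 0, 0.2, 0, 0.062], [-0.0012, -0.0018, -0.003, 0, 0.2, 0, 0.062], [-0.0012, -0.0018, -0.006, 0, 0.2, 0, 0.062], [-0.0012, -0.0018, -0.009, 0, 0.2, 0, 0.062], [-0.0012, -0.0018, -0.0125, 0, 0.2, 0, 0.062], [-0.0012, -0.0018, -0.0125, 0, 0.2, 0, 0.062]])

```text
time_s: 16.65
tcp_pos: [0.4899, 0.0233, 0.1199]
tool_rot: [-3.092, -0.509, 0.002]
contact_force: [0.1, 0.6, -2.6]
grip_width: 0.0623
```

```bash
cat > look.py <<'E'
from h import *
import sys
x0,x1,y0,y1=map(int,sys.argv[2:6]);f=sys.argv[1];sc=float(sys.argv[6])
s=grab("scene","s"+f);o=arm.observe();print(o['tcp_pos'],o['tool_rot'],o['grip_width'],o['contact_force'],o['time_s'])
a=cv2.resize(s[y0:y1,x0:x1],None,fx=sc,fy=sc,interpolation=3).astype(float)
cv2.imwrite("pics/v"+f,np.clip((a-15)*2.4,0,255).astype(np.uint8))
E
python3 look.py 8.png 340 385 185 225 16
```

```text
[0.49   0.0233 0.1201] [-3.092  -0.509   0.0021] 0.062167134190874766 [ 0.2626  0.4253 -2.3182] 16.7
```

View pics/v8.png

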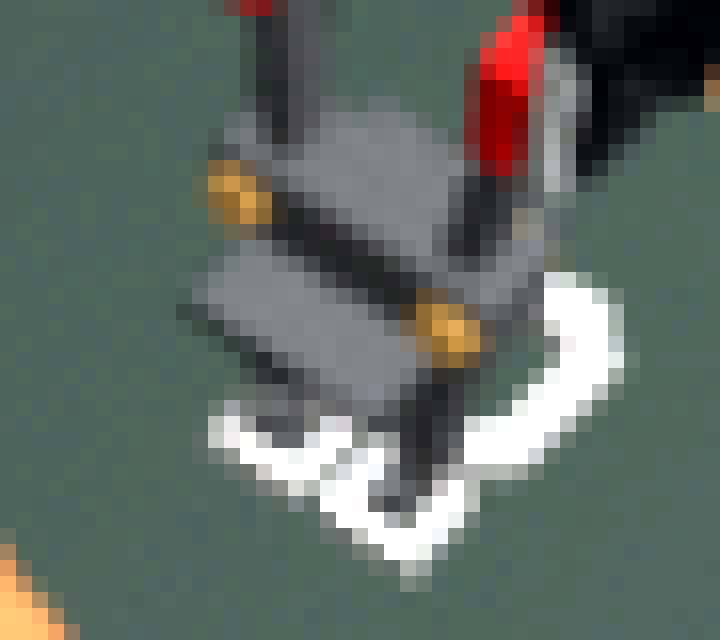

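Emit:
carry_out(steps=[[0, 0, -0.001, 0, 0, 0, 0.059], [0, 0, 0, 0, 0, 0, 0.056], [0, 0, 0, 0, 0, 0, 0.053], [0, 0, 0, 0, 0, 0, 0.05], [0, 0, 0, 0, 0, 0, 0.05]])

```text
time_s: 17.2
tcp_pos: [0.4915, 0.0224, 0.1214]
tool_rot: [-3.094, -0.508, -0.003]
contact_force: [2.8, -6.5, 17.9]
grip_width: 0.0506
```

Emit:
carry_out(steps=[[-0.0005, 0.0005, 0.001, 0, 0, 0, 0.05], [-0.0005, 0.0005, 0.001, 0, 0, 0, 0.047], [-0.0005, 0.0005, 0.002, 0, 0, 0, 0.044], [-0.0005, 0.0005, 0.002, 0, 0, 0, 0.041], [-0.0005, 0.0005, 0.002, 0, 0, 0, 0.041]])

```text
time_s: 17.7
tcp_pos: [0.491, 0.0229, 0.1233]
tool_rot: [-3.093, -0.508, -0.003]
contact_force: [0.3, -1.7, 1.6]
grip_width: 0.0417
```

Emit:
carry_out(steps=[[0, 0, 0.0005, 0, 0, 0, 0.038], [0, 0, 0.001, 0, 0, 0, 0.035], [0, 0, 0.0015, 0, 0, 0, 0.032], [0, 0, 0.002, 0, 0, 0, 0.029], [0, 0, 0.002, 0, 0, 0, 0.026], [0, 0, 0.002, 0, 0, 0, 0.02], [0, 0, 0.002, 0, 0, 0, 0.02]])

```text
time_s: 18.4
tcp_pos: [0.4911, 0.0229, 0.1253]
tool_rot: [-3.093, -0.508, -0.003]
contact_force: [0.0, -0.4, -2.1]
grip_width: 0.0295
```

Emit:
carry_out(steps=[[0, 0, 0.005, 0, 0, 0, 0.02], [0, 0, 0.01, 0, 0, 0, 0.02], [0, 0, 0.02, 0, 0, 0, 0.02], [0, 0, 0.04, 0, 0, 0, 0.02], [0, 0, 0.06, 0, 0, 0, 0.02], [0, 0, 0.08, 0, 0, 0, 0.02], [0, 0, 0.08, 0, 0, 0, 0.02], [0, 0, 0.08, 0, 0, 0, 0.02]])

```text
time_s: 19.2
tcp_pos: [0.4911, 0.0229, 0.2057]
tool_rot: [-3.093, -0.508, -0.005]
contact_force: [-0.0, -0.2, -2.9]
grip_width: 0.0295
```

```bash
python3 look.py 9.png 335 395 165 225 10
```

```text
[0.4908 0.0229 0.2051] [-3.0935 -0.508  -0.0027] 0.029768348184498816 [-0.1104 -0.0871 -2.706 ] 19.25
```

View pics/v9.png

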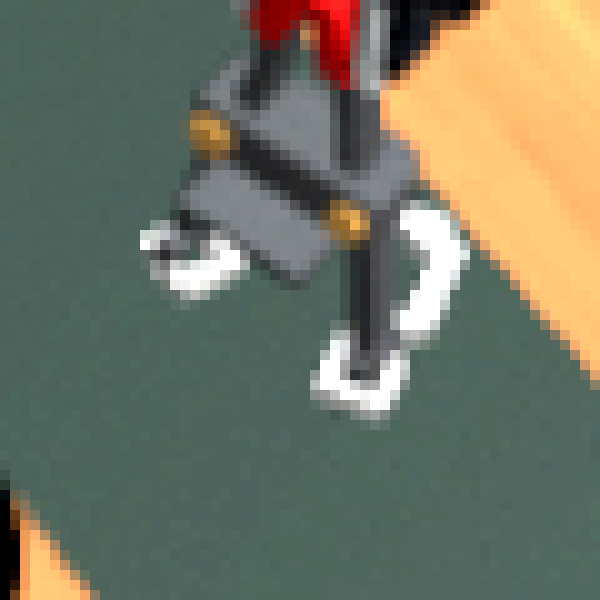

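```bash
cat > ringpos.py <<'E'
from h import *
import sys
f,x0,x1,y0,y1,off=sys.argv[1],*map(int,sys.argv[2:6]),float(sys.argv[6])
yaw=float(sys.argv[7])
s=cv2.imread("pics/"+f);tcp=np.array(eval(sys.argv[8]))
g=cv2.resize(s[y0:y1,x0:x1].min(2),None,fx=8,fy=8,interpolation=cv2.INTER_CUBIC)
cs,_=cv2.findContours((g>105).astype(np.uint8),0,1)
r=np.deg2rad(yaw);Rm=np.array([[np.cos(r),np.sin(r)],[-np.sin(r),np.cos(r)]])
for zz in(.004,.008):
  z=tcp[2]-off+zz
  for c in cs:
    if cv2.contourArea(c)<300:continue
    P=np.array([Rm@(plane("scene",(q+.5)/8-.5+[x0,y0],z)[:2]-tcp[:2]) for q in c[:,0].astype(float)])*1000
    print("z%.3f"%z,"min",P.min(0),"max",P.max(0),"n",len(c))
E
python3 ringpos.py s9.png 340 390 175 212 .123 18.7 "[.4908,.0229,.2053]"
```

```text
z0.086 min [-9.1021 12.4777] max [13.5796 35.9445] n 224
z0.086 min [ -9.0676 -36.9774] max [ 11.5747 -22.9361] n 144
z0.086 min [-56.6891   0.0937] max [-17.1034  29.2464] n 238
z0.090 min [-6.3951 14.0487] max [16.2007 37.4265] n 224
z0.090 min [ -6.3606 -35.2191] max [ 14.2034 -21.231 ] n 144
z0.090 min [-53.8017   1.7116] max [-14.366   30.7538] n 238
```

```bash
python3 - <<'E'
from h import *
t=cv2.imread("pics/t3.png");s=cv2.imread("pics/s3.png")
h=cv2.cvtColor(t,cv2.COLOR_BGR2HSV)
m=((h[...,1]<60)&(h[...,2]>130));m[:165]=0;m[228:]=0;m[:,:240]=0;m[:,430:]=0
for e,p in ell(m,"top",.090):print("hub",e[1],p)
# black wheel outer, green/other
m=(h[...,2]<60);m[:150]=0;m[232:]=0;m[:,:240]=0;m[:,430:]=0
for e,p in ell(m,"top",.08):print("wheel",e,p)
A=cv2.resize(t[170:225,240:355],None,fx=5,fy=5,interpolation=3);B=cv2.resize(s[185:300,290:390],None,fx=4,fy=4,interpolation=3)
W=np.zeros((275+460,575,3),np.uint8);W[:275,:575]=A;W[275:,:400]=B
W=np.clip((W.astype(float)-120)*1.9,0,255).astype(np.uint8)
cv2.imwrite("pics/v10.png",cv2.resize(W,None,fx=.81,fy=.81))
E
```

```text
hub (32.855682373046875, 33.28961181640625) [ 0.6176 -0.2022  0.09  ]
hub (32.41547393798828, 33.0534782409668) [0.6241 0.1748 0.09  ]
hub (32.407814025878906, 32.9072151184082) [0.6419 0.0088 0.09  ]
hub (20.30877113342285, 20.75631332397461) [ 0.6919 -0.0867  0.09  ]
wheel ((399.9295654296875, 200.93275451660156), (42.98155975341797, 43.545875549316406), 124.66012573242188) [ 0.6154 -0.2004  0.08  ]
wheel ((269.21734619140625, 196.91232299804688), (42.45186996459961, 43.19181823730469), 35.18324661254883) [0.6221 0.1724 0.08  ]
wheel ((326.7496032714844, 191.64439392089844), (42.450714111328125, 43.11942672729492), 44.384033203125) [0.6394 0.0079 0.08  ]
```

View pics/v10.png

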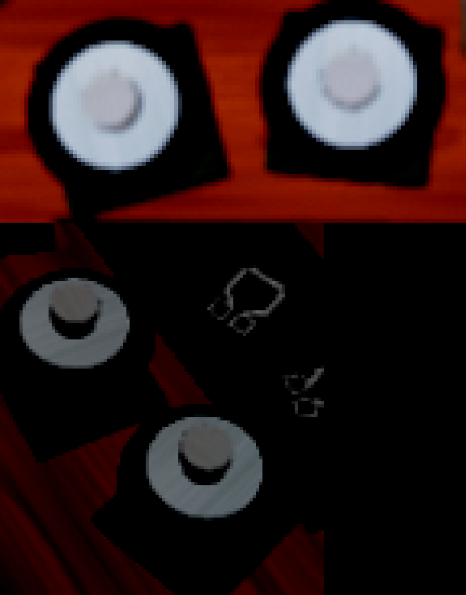

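```bash
python3 - <<'E'
from h import *
for t,s in(((267.2,194.2),(353.2,253.8)),((326.2,189.25),(313.05,208.75))):
  print(plane("top",t,.116),plane("scene",s,.116),tri(s,t))
E
```

```text
[0.6248 0.1729 0.116 ] [0.6266 0.1727 0.116 ] (array([0.6256, 0.1726, 0.1148]), np.float64(0.0014805095186025332))
[0.6409 0.0085 0.116 ] [0.642  0.0063 0.116 ] (array([0.6416, 0.0078, 0.1171]), np.float64(0.0022687899244042704))
```

Emit:
carry_out(steps=[[0, 0, 0.03, 0, 0, 0, 0.02], [0, 0, 0.065, 0, 0, 0, 0.02], [0.04, 0, 0.065, 0, 0, 0, 0.02], [0.08, -0.003, 0.065, 0, 0, 0, 0.02], [0.12, -0.005, 0.065, 0, 0, 0, 0.02], [0.15, -0.0065, 0.065, 0, 0, 0, 0.02], [0.1737, -0.0067, 0.065, 0, 0, 0, 0.02], [0.1737, -0.0067, 0.065, 0, 0, 0, 0.02], [0.1737, -0.0067, 0.055, 0, 0, 0, 0.02], [0.1737, -0.0067, 0.048, 0, 0, 0, 0.02], [0.1737, -0.0067, 0.048, 0, 0, 0, 0.02], [0.1737, -0.0067, 0.048, 0, 0, 0, 0.02]])

```text
time_s: 20.45
tcp_pos: [0.6641, 0.0162, 0.253]
tool_rot: [-3.093, -0.508, -0.002]
contact_force: [-0.4, 1.0, -2.8]
grip_width: 0.0294
```

```bash
python3 look.py 11.png 285 345 165 225 13; python3 - <<'E'
from h import *
t=grab("top","t11.png")
E
```

```text
[0.6643 0.0162 0.2534] [-3.0934 -0.508  -0.0032] 0.029233663581598984 [-0.0591 -0.3391 -2.1505] 20.5
```

View pics/v11.png

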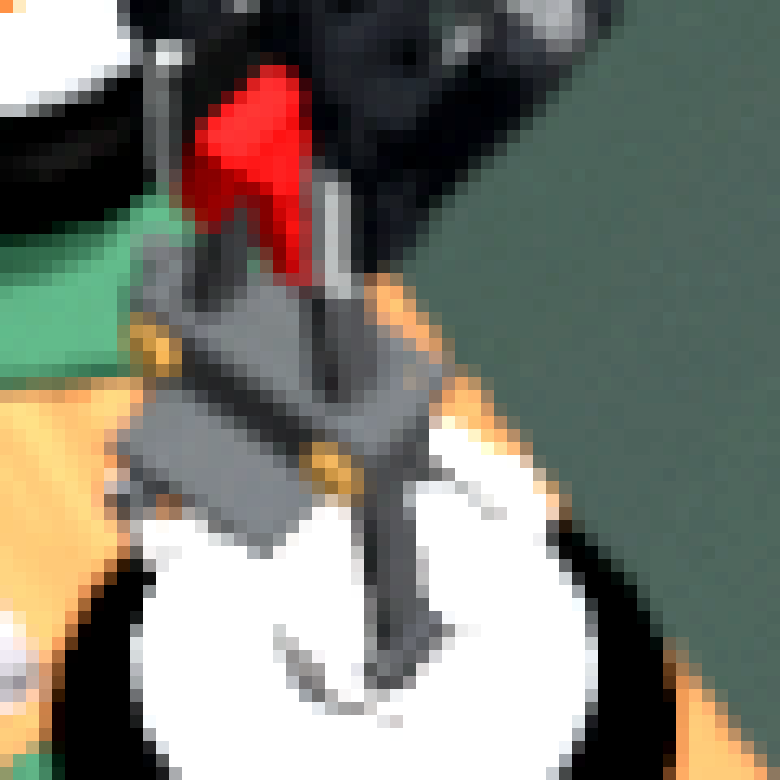

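Emit:
carry_out(steps=[[0.0004, 0, -0.005, 0, 0, 0, 0.02], [0.0004, 0, -0.01, 0, 0, 0, 0.02], [0.0004, 0, -0.013, 0, 0, 0, 0.02], [0.0004, 0, -0.016, 0, 0, 0, 0.02], [0.0004, 0, -0.019, 0, 0, 0, 0.02], [0.0004, 0, -0.019, 0, 0, 0, 0.02]])

```text
time_s: 21.15
tcp_pos: [0.6647, 0.0162, 0.2341]
tool_rot: [-3.093, -0.508, -0.003]
contact_force: [0.7, -0.4, -1.2]
grip_width: 0.0295
```

Emit:
carry_out(steps=[[0, 0, -0.002, 0, 0, 0, 0.02], [0, 0, -0.004, 0, 0, 0, 0.02], [0, 0, -0.006, 0, 0, 0, 0.02], [0, 0, -0.008, 0, 0, 0, 0.02], [0, 0, -0.008, 0, 0, 0, 0.02]])

```text
time_s: 21.65
tcp_pos: [0.6645, 0.0162, 0.2257]
tool_rot: [-3.093, -0.508, -0.002]
contact_force: [-0.1, -1.2, -3.5]
grip_width: 0.0295
```

Emit:
carry_out(steps=[[0, 0, -0.003, 0, 0, 0, 0.02], [0, 0, -0.006, 0, 0, 0, 0.02], [0, 0, -0.008, 0, 0, 0, 0.02], [0, 0, -0.01, 0, 0, 0, 0.02], [0, 0, -0.01, 0, 0, 0, 0.02], [0, 0, -0.01, 0, 0, 0, 0.02]])

```text
time_s: 22.25
tcp_pos: [0.6645, 0.0162, 0.2157]
tool_rot: [-3.093, -0.508, -0.002]
contact_force: [-0.6, 0.8, -2.1]
grip_width: 0.0293
```

```bash
python3 - <<'E'
from h import *
s=grab("scene","s12.png");print(arm.observe()['tcp_pos'],arm.observe()['contact_force'])
a=cv2.resize(s[165:235,280:350],None,fx=10,fy=10,interpolation=3).astype(float)
a=255*(a/255)**1.0
cv2.imwrite("pics/v12.png",a.astype(np.uint8))
E
```

```text
[0.6646 0.0162 0.2158] [ 0.3348  0.0158 -2.5416]
```

Emit:
carry_out(steps=[[0, 0, -0.001, 0, 0, 0, 0.02], [0, 0, -0.002, 0, 0, 0, 0.02], [0, 0, -0.003, 0, 0, 0, 0.02], [0, 0, -0.003, 0, 0, 0, 0.02]])

```text
time_s: 22.7
tcp_pos: [0.6655, 0.016, 0.214]
tool_rot: [-3.094, -0.508, -0.006]
contact_force: [0.9, -1.4, 9.7]
grip_width: 0.0299
```

View pics/v12.png

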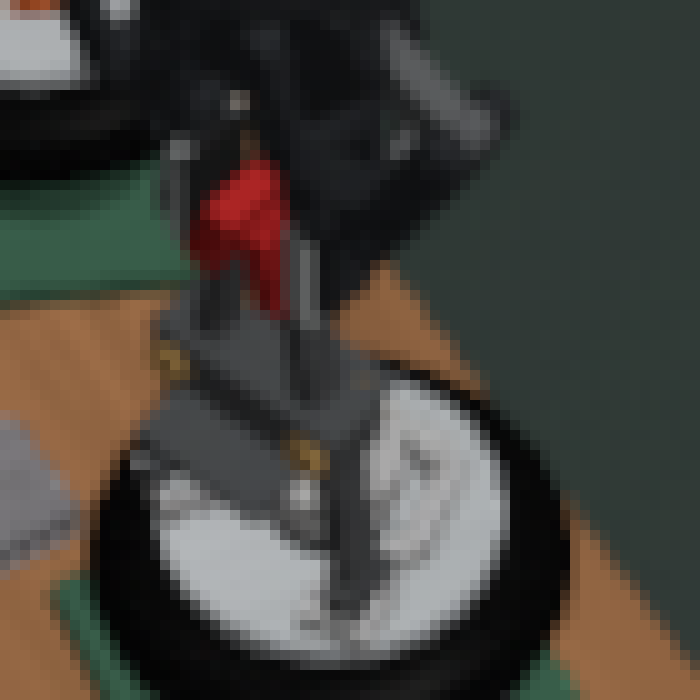

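Emit:
carry_out(steps=[[0.0, 0, 0.0, 0, 0, 0, 0.034], [0.001, 0.0003, -0.0005, 0, 0, 0, 0.038], [0.002, 0.0007, -0.001, 0, 0, 0, 0.042], [0.003, 0.001, -0.0015, 0, 0, 0, 0.046], [0.0035, 0.0012, -0.002, 0, 0, 0, 0.05], [0.0045, 0.0015, -0.0025, 0, 0, 0, 0.054], [0.0055, 0.0018, -0.003, 0, 0, 0, 0.058], [0.006, 0.002, -0.003, 0, 0, 0, 0.062], [0.006, 0.002, -0.003, 0, 0, 0, 0.062], [0.006, 0.002, -0.003, 0, 0, 0, 0.062]])

```text
time_s: 23.7
tcp_pos: [0.6714, 0.018, 0.211]
tool_rot: [-3.094, -0.508, -0.006]
contact_force: [0.2, 0.4, -1.2]
grip_width: 0.0623
```

Emit:
carry_out(steps=[[0, 0, 0.003, 0, 0, 0, 0.062], [0, 0, 0.006, 0, 0, 0, 0.062], [0, 0, 0.01, 0, 0, 0, 0.062], [0, 0, 0.016, 0, 0, 0, 0.062], [0, 0, 0.03, 0, 0, 0, 0.062], [0, 0, 0.06, 0, 0, 0, 0.062], [-0.03, 0.02, 0.07, 0, 0, 0, 0.062], [-0.07, 0.06, 0.07, 0, 0, -8, 0.062], [-0.11, 0.1, 0.07, 0, 0, -16, 0.062], [-0.15, 0.1, 0.07, 0, 0, -24, 0.062], [-0.18, 0.1, 0.07, 0, 0, -32, 0.062], [-0.18, 0.1, 0.07, 0, 0, -37.2, 0.062]])

```text
time_s: 24.9
tcp_pos: [0.4885, 0.1185, 0.2826]
tool_rot: [-3.094, 0.512, -0.009]
contact_force: [1.3, -0.3, -1.8]
grip_width: 0.0617
```

```bash
python3 - <<'E'
from h import *
s=grab("scene","s13.png");t=grab("top","t13.png");o=arm.observe();print(o['tcp_pos'],o['tool_rot'],o['grip_width'],o['contact_force'],o['time_s'])
for th in(105,):
  print(*holes(s,325,425,180,260,.008,n="scene",th=th),sep="\n")
  print(*holes(t,262,360,232,276,.008,th=th),sep="\n")
a=cv2.resize(s[165:235,280:350],None,fx=8,fy=8,interpolation=3)
b=cv2.resize(t[155:225,295:365],None,fx=8,fy=8,interpolation=3)
c=np.hstack([a,b]).astype(float);c=np.clip((c-110)*2,0,255)
cv2.imwrite("pics/v13.png",cv2.resize(c.astype(np.uint8),None,fx=.71,fy=.71))
# numeric: dark edges on hub
E
```

```text
[0.4913 0.1184 0.2825] [-3.0944  0.5071 -0.0114] 0.06186930619544555 [ 0.5898  0.474  -0.4513] 25.0
(array([384.0508, 241.427 ]), array([0.4906, 0.1322]), 12.59)
(array([381.2694, 234.1012]), array([0.4833, 0.1088]), 12.115)
(array([393.3515, 235.6814]), array([0.4575, 0.13  ]), 122.34)
```

View pics/v13.png

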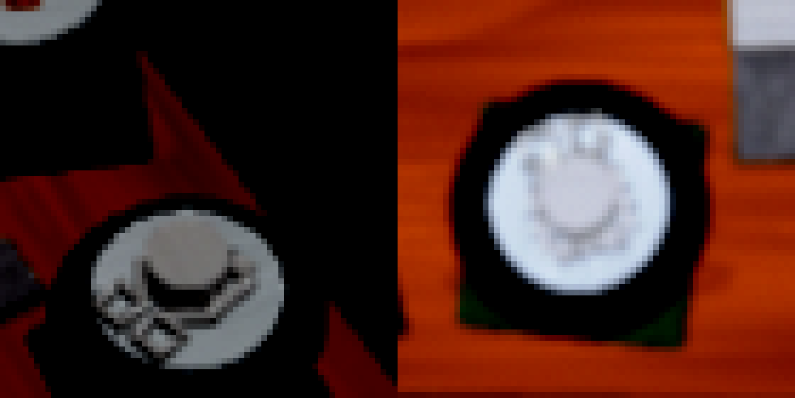

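Emit:
carry_out(steps=[[-0.0069, 0.0034, -0.04, 0, 0.4, 0, 0.062], [-0.0069, 0.0034, -0.08, 0, 0.4, 0, 0.062], [-0.0069, 0.0034, -0.12, 0, 0.4, 0, 0.062], [-0.0069, 0.0034, -0.145, 0, 0.4, 0, 0.062], [-0.0069, 0.0034, -0.145, 0, 0.4, 0, 0.062], [-0.0069, 0.0034, -0.145, 0, 0.4, 0, 0.062]])

```text
time_s: 25.6
tcp_pos: [0.4853, 0.1218, 0.1382]
tool_rot: [-3.096, 0.505, -0.001]
contact_force: [-0.3, 0.1, -0.5]
grip_width: 0.0622
```

```bash
python3 - <<'E'
from h import *
s=grab("scene","s14.png");o=arm.observe();print(o['tcp_pos'],o['tool_rot'],o['grip_width'],o['contact_force'],o['time_s'])
print(*holes(s,345,425,195,260,.008,n="scene",th=105),sep="\n")
# gold pivots, rel. to predicted TCP projection, compare with earlier frame s7
for f,p in(("s7.png",(.4914,.0251,.1329)),("s8.png",(.49,.0233,.1201)),("s14.png",o['tcp_pos'])):
    im=cv2.imread("pics/"+f);h=cv2.cvtColor(im,cv2.COLOR_BGR2HSV)
    c0=proj("scene",np.array(p)+[0,0,-.043]);x,y=c0.astype(int)
    m=np.zeros(im.shape[:2],bool);w=(h[...,0]>15)&(h[...,0]<28)&(h[...,1]>130)&(h[...,2]>70);m[y-12:y+13,x-12:x+13]=w[y-12:y+13,x-12:x+13]
    print(f,c0,[(c-c0,b[4]) for c,b in blobs(m,2)])
E
```

```text
[0.4855 0.1219 0.1388] [-3.0949  0.5059 -0.0028] 0.06250175347665608 [ 0.0633  0.3339 -1.3033] 25.65

s7.png [364.3706 196.5507] [(array([-9.8706, -2.0507]), np.int32(4)), (array([3.1294, 6.4493]), np.int32(4))]
s8.png [364.0374 198.748 ] [(array([-9.5374, -1.748 ]), np.int32(4)), (array([2.9626, 6.252 ]), np.int32(7))]
s14.png [387.2105 219.6048] [(array([-7.2105, -6.1048]), np.int32(2)), (array([-1.9605,  6.8952]), np.int32(4))]
```

Emit:
carry_out(steps=[[-0.001, 0, -0.004, 0, 0.1, 0, 0.062], [-0.001, 0, -0.008, 0, 0.1, 0, 0.062], [-0.001, 0, -0.011, 0, 0.1, 0, 0.062], [-0.001, 0, -0.014, 0, 0.1, 0, 0.062], [-0.001, 0, -0.017, 0, 0.1, 0, 0.062], [-0.001, 0, -0.019, 0, 0.1, 0, 0.062], [-0.001, 0, -0.019, 0, 0.1, 0, 0.062]])

```text
time_s: 26.35
tcp_pos: [0.4844, 0.1219, 0.1195]
tool_rot: [-3.095, 0.506, 0.001]
contact_force: [0.2, 0.4, -2.3]
grip_width: 0.0619
```

Emit:
carry_out(steps=[[0, 0, 0, 0, 0, 0, 0.059], [0, 0, 0.001, 0, 0, 0, 0.055], [0, 0, 0.0015, 0, 0, 0, 0.051], [0, 0, 0.0022, 0, 0, 0, 0.047], [0, 0, 0.0028, 0, 0, 0, 0.043], [0, 0, 0.0035, 0, 0, 0, 0.039], [0, 0, 0.0035, 0, 0, 0, 0.039]])

```text
time_s: 27.05
tcp_pos: [0.4847, 0.1218, 0.1234]
tool_rot: [-3.095, 0.506, -0.0]
contact_force: [0.4, -2.2, 5.5]
grip_width: 0.0392
```

Emit:
carry_out(steps=[[0, 0, 0.0005, 0, 0, 0, 0.036], [0, 0, 0.001, 0, 0, 0, 0.033], [0, 0, 0.0015, 0, 0, 0, 0.03], [0, 0, 0.002, 0, 0, 0, 0.02], [0, 0, 0.002, 0, 0, 0, 0.02], [0, 0, 0.002, 0, 0, 0, 0.02]])

```text
time_s: 27.65
tcp_pos: [0.4846, 0.1219, 0.1253]
tool_rot: [-3.095, 0.506, -0.0]
contact_force: [-1.0, -0.7, -2.3]
grip_width: 0.0295
```

Emit:
carry_out(steps=[[0, 0, 0.005, 0, 0, 0, 0.02], [0, 0, 0.01, 0, 0, 0, 0.02], [0, 0, 0.02, 0, 0, 0, 0.02], [0, 0, 0.04, 0, 0, 0, 0.02], [0, 0, 0.06, 0, 0, 0, 0.02], [0, 0, 0.08, 0, 0, 0, 0.02], [0, 0, 0.08, 0, 0, 0, 0.02], [0, 0, 0.08, 0, 0, 0, 0.02]])

```text
time_s: 28.45
tcp_pos: [0.4847, 0.1219, 0.2057]
tool_rot: [-3.095, 0.506, -0.002]
contact_force: [0.1, 0.8, -3.7]
grip_width: 0.0294
```

```bash
python3 - <<'E'
from h import *
s=grab("scene","s15.png");o=arm.observe();print(o['tcp_pos'],o['tool_rot'],o['grip_width'],o['contact_force'],o['time_s'])
p=o['tcp_pos'];print(proj("scene",p-[0,0,.123]))
m=(s.min(2)>105);m[:180]=0;m[262:]=0;m[:,:355]=0;m[:,425:]=0
for c,b in blobs(m,5):print(c,b)
s0=cv2.imread("pics/s9.png");q=(.4908,.0229,.2053);print("first ring",proj("scene",np.array(q)-[0,0,.123]))
m=(s0.min(2)>105);m[:170]=0;m[215:]=0;m[:,:340]=0;m[:,390:]=0
for c,b in blobs(m,5):print(c,b)
E
python3 ringpos.py s15.png 355 425 180 255 .123 -18.6 "arm.observe()['tcp_pos']"
```

```text
[0.4843 0.1218 0.2052] [-3.0952  0.5059  0.    ] 0.029616905340159008 [-0.7148  0.0035 -3.2856] 28.5
[386.9394 222.3749]
[403.8696 222.1848] [396 211  14  20  92]
[388.88 231.08] [385 227  10   8  25]
[361.6245 254.179 ] [355 244  17  18 229]
first ring [363.87   197.6105]
[377.6222 191.1778] [375 186   7  12  45]
[355.1111 191.3889] [352 189   7   5  18]
[370.3478 202.5652] [367 199   8   7  23]
z0.086 min [71.9539 49.3059] max [109.2865  86.9954] n 339
z0.086 min [-9.0003 15.8496] max [12.9073 38.8588] n 199
z0.086 min [-57.968  -26.1713] max [-13.8754  34.3157] n 444
z0.090 min [72.9692 51.6781] max [110.1604  89.2249] n 339
z0.090 min [-7.6783 18.3486] max [14.1463 41.2706] n 199
z0.090 min [-56.4605 -23.5131] max [-12.5349  36.7447] n 444
```

Emit:
carry_out(steps=[[0, 0, 0.03, 0, 0, 0, 0.02], [0, 0, 0.065, 0, 0, 0, 0.02], [0.04, 0.01, 0.065, 0, 0, 0, 0.02], [0.08, 0.02, 0.065, 0, 0, 0, 0.02], [0.12, 0.03, 0.065, 0, 0, 0, 0.02], [0.145, 0.04, 0.065, 0, 0, 0, 0.02], [0.164, 0.0441, 0.065, 0, 0, 0, 0.02], [0.164, 0.0441, 0.065, 0, 0, 0, 0.02], [0.164, 0.0441, 0.055, 0, 0, 0, 0.02], [0.164, 0.0441, 0.048, 0, 0, 0, 0.02], [0.164, 0.0441, 0.048, 0, 0, 0, 0.02], [0.164, 0.0441, 0.048, 0, 0, 0, 0.02]])

```text
time_s: 29.7
tcp_pos: [0.648, 0.1658, 0.2531]
tool_rot: [-3.095, 0.506, 0.001]
contact_force: [0.6, -0.6, -1.8]
grip_width: 0.0296
```

```bash
python3 - <<'E'
from h import *
o=arm.observe();print(o['tcp_pos'],o['tool_rot'],o['contact_force'])
E
```

```text
[0.648  0.1658 0.2531] [-3.0953  0.5059  0.0006] [ 0.6488 -0.6075 -1.7609]
```

Emit:
carry_out(steps=[[0.0004, 0, -0.005, 0, 0, 0, 0.02], [0.0004, 0, -0.01, 0, 0, 0, 0.02], [0.0004, 0, -0.013, 0, 0, 0, 0.02], [0.0004, 0, -0.016, 0, 0, 0, 0.02], [0.0004, 0, -0.019, 0, 0, 0, 0.02], [0.0004, 0, -0.019, 0, 0, 0, 0.02]])

```text
time_s: 30.3
tcp_pos: [0.6482, 0.1658, 0.2336]
tool_rot: [-3.096, 0.506, 0.001]
contact_force: [-0.9, 0.1, -2.8]
grip_width: 0.0297
```

Emit:
carry_out(steps=[[0, 0, -0.002, 0, 0, 0, 0.02], [0, 0, -0.004, 0, 0, 0, 0.02], [0, 0, -0.006, 0, 0, 0, 0.02], [0, 0, -0.008, 0, 0, 0, 0.02], [0, 0, -0.008, 0, 0, 0, 0.02]])

```text
time_s: 30.8
tcp_pos: [0.6481, 0.1658, 0.2253]
tool_rot: [-3.096, 0.506, 0.002]
contact_force: [-0.2, -0.3, -2.2]
grip_width: 0.0292
```

Emit:
carry_out(steps=[[0, 0, -0.003, 0, 0, 0, 0.02], [0, 0, -0.006, 0, 0, 0, 0.02], [0, 0, -0.008, 0, 0, 0, 0.02], [0, 0, -0.01, 0, 0, 0, 0.02], [0, 0, -0.01, 0, 0, 0, 0.02]])

```text
time_s: 31.3
tcp_pos: [0.648, 0.1657, 0.215]
tool_rot: [-3.096, 0.506, 0.002]
contact_force: [-1.2, -0.0, -2.3]
grip_width: 0.0296
```

Emit:
carry_out(steps=[[0, 0, -0.001, 0, 0, 0, 0.02], [0, 0, -0.002, 0, 0, 0, 0.02], [0, 0, -0.003, 0, 0, 0, 0.02], [0, 0, -0.003, 0, 0, 0, 0.02]])

```text
time_s: 31.7
tcp_pos: [0.6491, 0.1653, 0.2138]
tool_rot: [-3.095, 0.507, -0.002]
contact_force: [-0.9, -3.0, 14.7]
grip_width: 0.0295
```

Emit:
carry_out(steps=[[-0.0005, 0.0002, 0.0005, 0, 0, 0, 0.034], [0.0007, -0.0002, -0.0005, 0, 0, 0, 0.038], [0.0017, -0.0006, -0.001, 0, 0, 0, 0.042], [0.0027, -0.0009, -0.0015, 0, 0, 0, 0.046], [0.0035, -0.0012, -0.002, 0, 0, 0, 0.05], [0.0045, -0.0015, -0.0025, 0, 0, 0, 0.054], [0.0053, -0.0018, -0.003, 0, 0, 0, 0.058], [0.0055, -0.002, -0.003, 0, 0, 0, 0.062], [0.0055, -0.002, -0.003, 0, 0, 0, 0.062], [0.0055, -0.002, -0.003, 0, 0, 0, 0.062]])

```text
time_s: 32.7
tcp_pos: [0.6545, 0.1632, 0.2107]
tool_rot: [-3.095, 0.507, -0.002]
contact_force: [1.2, 0.1, -1.2]
grip_width: 0.0618
```

Emit:
carry_out(steps=[[0, 0, 0.003, 0, 0, 0, 0.062], [0, 0, 0.006, 0, 0, 0, 0.062], [0, 0, 0.01, 0, 0, 0, 0.062], [0, 0, 0.016, 0, 0, 0, 0.062], [0, 0, 0.03, 0, 0, 0, 0.062], [0, 0, 0.06, 0, 0, 0, 0.062], [-0.03, -0.04, 0.07, 0, 0, 0, 0.062], [-0.07, -0.08, 0.07, 0, 0, 5, 0.062], [-0.11, -0.12, 0.07, 0, 0, 10, 0.062], [-0.155, -0.16, 0.07, 0, 0, 16.3, 0.062], [-0.16, -0.21, 0.07, 0, 0, 16.3, 0.062], [-0.16, -0.26, 0.07, 0, 0, 16.3, 0.062]])

```text
time_s: 33.9
tcp_pos: [0.4949, -0.0786, 0.2824]
tool_rot: [-3.135, 0.061, -0.004]
contact_force: [2.7, -0.6, -0.8]
grip_width: 0.0618
```

```bash
python3 - <<'E'
from h import *
s=grab("scene","s16.png");t=grab("top","t16.png");o=arm.observe();print(o['tcp_pos'],o['tool_rot'],o['grip_width'],o['contact_force'],o['time_s'])
m=(t.min(2)>105);m[:232]=0;m[276:]=0;m[:,:262]=0;m[:,360:]=0;print("left on mat",[b[1][4] for b in blobs(m,5)])
# edges on hub: dark outlines inside the hub, in spindle frame (scene, z=.098)
for nm,sh in(("A",(.6256,.1745)),("B",(.6425,.0075))):
    c=proj("scene",(*sh,.096)).astype(int);x0,y0=c[0]-22,c[1]-16
    g=cv2.resize(s[y0:y0+34,x0:x0+44].min(2),None,fx=10,fy=10,interpolation=3)
    cs,h=cv2.findContours(((g<150)).astype(np.uint8),cv2.RETR_CCOMP,cv2.CHAIN_APPROX_NONE)
    for k,hh in zip(cs,h[0]):
        M=cv2.moments(k)
        if hh[3]>=0 and 150<M['m00']<4000:
            uv=(np.array([M['m10'],M['m01']])/M['m00']+.5)/10-.5+[x0,y0];w=(plane("scene",uv,.098)[:2]-sh)*1000
            print(nm,"bright island",w,"r",np.hypot(*w),M['m00']/100)
    sm=cv2.resize(s[y0:y0+34,x0:x0+44].min(2),(44,34))
    print(nm);print("\n".join("".join(" .:-=+*#%@"[min(9,v//22)] for v in r) for r in sm))
E
```

```text
[ 0.4953 -0.084   0.2823] [-3.1375  0.0756 -0.0038] 0.06221961669930492 [ 1.6039  0.0385 -1.2881] 34.0
left on mat [np.int32(849)]
A bright island [10.2518 13.0001] r 16.55603684871753 38.91
A bright island [ 32.0939 -10.2989] r 33.70582297532 5.485
A bright island [39.4777 -4.3312] r 39.71457512761223 31.13
A bright island [ 28.9452 -22.0644] r 36.395864130691436 18.97
A
:::::::::::::::..        .....::::::::::::::
:::::.:::::.      :::::..    ....:::::::::::
:::::::.:.    .-=+++++++++=:.   ..::::::::::
::::::..    :=+*##########*++=:   ..::::::::
:::::.    :=+#################+=:   ..::::::
::::.    =+####################*+-.  ..:::::
-:.     =*#######################*=.  ..::::
-:     =*#########################*=.   .:::
:.    -*#######*###################*=.   .::
.    .+*############################*=.   .:
    ==*###*##########################*-   ..
    ******+*##*#######################+.   .
    =*+++++****#######################*-    
   .-*##*#**##**#######################+.   
   :-*####*+*#+*#######################+:   
   -=*#####+**==*######################*-   
   -+
[... 1817 characters left out ...]
*******+=*####*#####+    
    =*###*=+***=:---=====+++*##***#####=    
    -+#*+**=+**+-:--======*###***######=    
    :+*+*##*+*##+---=====+###***######*-    
    .-+*######****++++*++*##**########+:    
    .==+*#*#*+***####******+*#########=.    
     -+==*****#*++*#*++++++*#########*-     
     .=*+=++*##++==****+++*##########+.     
      :*#+***#**#*+=**##############*-      
      .-**#****####*++#############*=.      
       .-*##+=*#####**############*=:       
        .-+#*+=*###+*############*=:        
         .:=**+=+++*############+-:         
          .:-=++=+*##########**+-.          
.           .:-==+****#*****+=-:.          .
.             .:---===+=====-.             .
```

```bash
python3 - <<'E'
from h import *
for n,a,b in(("scene","s3.png","s16.png"),("top","t3.png","t16.png")):
  A=cv2.imread("pics/"+a).astype(int);B=cv2.imread("pics/"+b).astype(int);d=np.abs(A-B).max(2).astype(np.uint8)
  for nm,sh in(("A",(.6246,.1739)),("B",(.6415,.0083))):
    sh=np.array(sh)+([.0015,.0005] if n=="scene" else [0,0])
    c=proj(n,(*sh,.096)).astype(int);x0,y0=c[0]-20,c[1]-20
    q=d[y0:y0+42,x0:x0+42]
    ys,xs=np.where(q>14)
    P=np.array([plane(n,(x+x0,y+y0),.096)[:2]-sh for x,y in zip(xs,ys)])*1000
    P=P[np.hypot(*P.T)<50]
    far=P[np.hypot(*P.T)>30];m=far.mean(0)
    ang=np.arctan2(m[1],m[0]);R=np.array([[np.cos(ang),np.sin(ang)],[-np.sin(ang),np.cos(ang)]])
    Q=P@R.T
    print(n,nm,"n",len(P),"lug dir",np.degrees(ang),"x",Q[:,0].min(),Q[:,0].max(),"y",Q[:,1].min(),Q[:,1].max())
    print("\n".join("".join(" .:-=+*#%@"[min(9,v//10)] for v in r) for r in q[4:38]))
E
```

```text
scene A n 228 lug dir -17.27770693976158 x -24.538066069821895 45.00406729439358 y -28.08459524958099 27.99420654327469
                                          
                                          
                                          
                                          
                                          
                                          
                                          
                                          
                                          
                                          
  # :. .-                                 
  *.-::-*:.                               
  .:=++=+:::                              
  *:... ::..                              
  +:.   .=:..                             
  =:.   .+:--                .            
  ::-:..:+-=-                .            
   -*===+**-                              
   -++=:::=.               ..             
   ..:::::=:. :.           ...            
   ..:=+++#=..=+:          .::...         
    :.:--:+:.:.+#+.   ..   .-::-:         
    -:    ::-+= +%%*++++.     -=  
[... 4528 characters left out ...]
..          
            ...            ....           
            ...            .              
             ...          ......          
             ....       ........        . 
             ...:...........:.         :-:
             ...:..::::::..::.        .-+-
               .:..:::::::.::.        .=+=
               ...::-::::....         :++=
                .:::::.               -++-
                 ....                .=+==
                                     .===*
                                     .==-#
                                     :---#
                                     .:::*
                                    .:..:*
                                   .-=:.-#
```

```bash
python3 - <<'E'
from h import *
for n in("top","scene"):
    im=cv2.imread(f"pics/{n[0]}16.png");c=proj(n,(.494,-.319,.084)).astype(int);print(n,c)
    x0,y0=c[0]-26,c[1]-20;g=im[y0:y0+40,x0:x0+52].max(2)
    print("\n".join("".join("@%#*+=-:. "[min(9,v//22)] for v in r) for r in g))
    G=cv2.resize(g,None,fx=10,fy=10,interpolation=3)
    for k in cv2.findContours((G<110).astype(np.uint8),0,1)[0]:
        if 1500<cv2.contourArea(k)<60000:
            r=cv2.minAreaRect(k);uv=(np.array(r[0])+.5)/10-.5+[x0,y0];print(r,cv2.contourArea(k)/100,plane(n,uv,.084))
E
```

```text
top [442 244]
....................................................
..:::::::::::::::::::::.............................
..::-------------:::::::::::::::.::::::.............
..:-=+++++==============---------------::...........
..:-+++++++++++++++++++++++++++++++++===-...........
..:-++*++++++++++++++++*++++++++++++++++-...........
..:-+++++=-------================++++++=-:..........
..:-++++=:.  ..........:...:::::::------::..........
..:=++==-.                           ....   ........
..:-+==--.                                   .......
..:-+=--:.                                   .......
..:-+=--:.                                   .......
..:-+=--:.                                   .......
..:-+=--:.                                   .......
..:=+=--:.                                   .......
..:=+=---.                                   .......
..:=+=---:     .::.....................      .......
..:=+=---:    .-====-----======-----::::.     ......
..:=+=---:    .-++++++++++++++++++=----:.     ......
..:===---:    .-++++++++++++++++++=-----.     ......
..:===---.    .-++++++++++
[... 3015 characters left out ...]
=----
----===+***********+-.......:-===================---
----+***************+:....:::=====================--
---+*****************=:.::-==================-=====-
---=*#****************---====================-=====-
----+##***************+======================--=====
----=*#***************+======++============+==--====
-----=*#**************+======++============++==--===
------=++*************+======++============+**=---==
((106.49999237060547, 325.5000305175781), (264.6000061035156, 158.60000610351562), 53.13010025024414) 216.825 [ 0.5593 -0.3009  0.084 ]
((262.8999938964844, 220.69998168945312), (168.59999084472656, 78.59999084472656), 53.13010025024414) 81.485 [ 0.4961 -0.3165  0.084 ]
```

```bash
python3 - <<'E'
from h import *
print(plane("top",(442.7,244.65),.084));o=arm.observe();print(o['tcp_pos'],o['tool_rot'])
E
```

```text
[ 0.4935 -0.3184  0.084 ]
[ 0.4953 -0.084   0.2823] [-3.1375  0.0756 -0.0038]
```

Emit:
carry_out(steps=[[-0.0018, -0.05, 0, 0, 0.15, 0.4, 0.062], [-0.0018, -0.1, 0, 0, 0.15, 0.4, 0.062], [-0.0018, -0.15, 0, 0, 0.15, 0.4, 0.062], [-0.0018, -0.2, 0, 0, 0.15, 0.4, 0.062], [-0.0018, -0.2344, 0, 0, 0.15, 0.4, 0.062], [-0.0018, -0.2344, 0, 0, 0.15, 0.4, 0.062], [-0.0018, -0.2344, -0.04, 0, 0.15, 0.4, 0.062], [-0.0018, -0.2344, -0.065, 0, 0.15, 0.4, 0.062], [-0.0018, -0.2344, -0.065, 0, 0.15, 0.4, 0.062], [-0.0018, -0.2344, -0.065, 0, 0.15, 0.4, 0.062]])

```text
time_s: 35.0
tcp_pos: [0.494, -0.3185, 0.2187]
tool_rot: [-3.138, 0.064, -0.001]
contact_force: [-0.8, -0.6, -1.5]
grip_width: 0.0622
```

```bash
python3 - <<'E'
from h import *
o=arm.observe();print(o['tcp_pos'],o['tool_rot'],o['contact_force'])
E
```

```text
[ 0.494  -0.3185  0.2187] [-3.1381  0.0644 -0.0008] [-0.7889 -0.5887 -1.5251]
```

Pin tips are about 17 mm over the stand top; lower carefully.

Emit:
carry_out(steps=[[-0.0004, 0, -0.01, 0, 0, 0, 0.062], [-0.0004, 0, -0.018, 0, 0, 0, 0.062], [-0.0004, 0, -0.022, 0, 0, 0, 0.062], [-0.0004, 0, -0.026, 0, 0, 0, 0.062], [-0.0004, 0, -0.03, 0, 0, 0, 0.062], [-0.0004, 0, -0.03, 0, 0, 0, 0.062]])

```text
time_s: 35.6
tcp_pos: [0.4935, -0.3184, 0.1882]
tool_rot: [-3.138, 0.064, -0.0]
contact_force: [0.9, 0.6, -2.2]
grip_width: 0.0621
```

Emit:
carry_out(steps=[[0, 0, -0.006, 0, 0, 0, 0.062], [0, 0, -0.012, 0, 0, 0, 0.062], [0, 0, -0.018, 0, 0, 0, 0.062], [0, 0, -0.024, 0, 0, 0, 0.062], [0, 0, -0.028, 0, 0, 0, 0.062], [0, 0, -0.028, 0, 0, 0, 0.062]])

```text
time_s: 36.2
tcp_pos: [0.4933, -0.3182, 0.1595]
tool_rot: [-3.138, 0.064, 0.001]
contact_force: [0.3, 0.4, -2.9]
grip_width: 0.062
```

Emit:
carry_out(steps=[[0, 0, -0.006, 0, 0, 0, 0.062], [0, 0, -0.011, 0, 0, 0, 0.062], [0, 0, -0.014, 0, 0, 0, 0.062], [0, 0, -0.016, 0, 0, 0, 0.062], [0, 0, -0.0175, 0, 0, 0, 0.062], [0, 0, -0.0175, 0, 0, 0, 0.062]])

```text
time_s: 36.8
tcp_pos: [0.4933, -0.3185, 0.1424]
tool_rot: [-3.138, 0.065, 0.001]
contact_force: [-1.2, -0.0, 3.2]
grip_width: 0.0621
```

Flange is just touching. Open and lift away.

Emit:
carry_out(steps=[[0, 0, 0, 0, 0, 0, 0.066], [0, 0, 0, 0, 0, 0, 0.07], [0, 0, 0, 0, 0, 0, 0.078], [0, 0, 0, 0, 0, 0, 0.0853], [0, 0, 0, 0, 0, 0, 0.0853], [0, 0, 0, 0, 0, 0, 0.0853], [0, 0, 0.02, 0, 0, 0, 0.0853], [0, 0, 0.05, 0, 0, 0, 0.0853], [0, 0, 0.09, 0, 0, 0, 0.0853], [0, 0, 0.14, 0, 0, 0, 0.0853], [-0.05, 0.03, 0.16, 0, 0, 0, 0.0853], [-0.09, 0.03, 0.16, 0, 0, 0, 0.0853]])

```text
time_s: 38.0
tcp_pos: [0.4041, -0.2871, 0.3041]
tool_rot: [-3.139, 0.06, -0.004]
contact_force: [0.7, -1.7, -1.0]
grip_width: 0.085
```

```bash
python3 - <<'E'
from h import *
s=grab("scene","s17.png");t=grab("top","t17.png");o=arm.observe();print(o['tcp_pos'],o['contact_force'],o['grip_width'],o['time_s'])
def f(im,lo,hi,s0,v0,lab,b=(0,0,640,400)):
    H,S,V=cv2.split(cv2.cvtColor(im,cv2.COLOR_BGR2HSV));m=(H>=lo)&(H<=hi)&(S>s0)&(V>v0)
    print(lab,[(c.round(1).tolist(),int(x[4])) for c,x in blobs(m,15)])
for k in("s0.png","s17.png") if 0 else():pass
for a in("scene0.png","s3.png","s17.png"):
    im=cv2.imread("pics/"+a);f(im,0,4,170,80,a+" red");f(im,5,13,170,120,a+" orange");f(im,20,30,180,120,a+" yellow")
for a in("top0.png","t17.png"):
    im=cv2.imread("pics/"+a);f(im,0,4,180,80,a+" red");f(im,20,30,200,150,a+" yellow")
# unchanged scenery: dish, brush in top + ring change since t16/s16
A=cv2.imread("pics/top0.png").astype(int);B=t.astype(int);d=np.abs(A-B).max(2)
print("dish",d[165:215,450:500].max(),"brush",d[120:188,350:372].max(),"tin",d[148:172,220:244].max(),"cap C",d[180:222,380:424].max())
d=np.abs(cv2.imread("pics/s16.png").astype(int)-s).max(2)
print("ring A/B change since",d[235:285,330:380].max(),d[190:245,290:340].max(),"mat bright",[b[1][4] for b in blobs((s.min(2)>105)[200:250,370:420],5)])
E
```

```text
[ 0.3985 -0.2885  0.3036] [ 1.0285 -1.0668  0.8625] 0.08536143757814971 38.1
scene0.png red [([295.2, 95.8], 62), ([304.3, 107.4], 63)]
scene0.png orange [([282.5, 152.3], 275), ([313.1, 208.0], 311), ([354.1, 253.0], 347)]
scene0.png yellow []
s3.png red [([295.2, 95.8], 62), ([304.2, 107.4], 61)]
s3.png orange [([282.5, 152.2], 273), ([459.0, 302.4], 324), ([423.3, 323.2], 349)]
s3.png yellow []
s17.png red [([296.1, 96.0], 63), ([305.2, 107.6], 61)]
s17.png orange [([282.5, 152.3], 274), ([459.0, 302.4], 324), ([423.4, 323.1], 350)]
s17.png yellow []
top0.png red [([439.3, 243.0], 31), ([461.1, 243.8], 43)]
top0.png yellow [([231.5, 159.8], 322)]
t17.png red [([438.1, 243.4], 30), ([460.0, 244.3], 42)]
t17.png yellow [([231.5, 159.8], 322)]
dish 6 brush 6 tin 6 cap C 6
ring A/B change since 6 5 mat bright []
```

```bash
python3 - <<'E'
from h import *
a=proj("scene",(.6261,.1744,.096)).astype(int)-20;b=proj("top",(.6246,.1739,.096)).astype(int)-20
for s,t in(((5,18),(21.6,8.6)),((7.5,26.8),(29.5,11.9))):print(tri(np.array(s)+a,np.array(t)+b))
print(arm.finish_job())
E
```

```text
(array([0.6588, 0.1654, 0.1209]), np.float64(0.012167449935732304))
(array([0.6525, 0.1563, 0.0616]), np.float64(0.004397853010664882))
the job is handed in; nothing more can be done
None
```

I fitted both rings I found on the bench, and the job is handed in; the clock read 38 s at my last check.

- **Caps:** I pulled the left and middle caps and stood them in the grey tray. The right-hand spindle got no ring, so its cap is still on.
- **Rings:** I spread each ring with the pliers, lowered it until it met the hub, slackened the pliers while drawing them forward, and lifted them off. Pictures afterwards show both rings shut around their shafts, with nothing left on the mat. The left ring's eyes measured about 24 mm apart against 25 mm nominal; the middle ring's measured about 22 to 25 mm, which is less certain.
- **Pliers:** They hang in the stand at their original height, about 3 mm along the slot from where they started.
- **Left alone:** The dish, tin, brush and right-hand cap showed no change between the first and last pictures. Neither ring shifted after I let it go.

**Failed check:** My last attempt to measure the left ring's height from two views was no use. It gave 121 mm and 62 mm with gaps of 12 mm and 4 mm between the rays, probably because I paired the wrong eyes. So I have no height measurement showing that either ring lies flat. The evidence is that each met the hub at the expected height (10 to 15 N) and that a ring can only shut in the groove.

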